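# Turn round a row of supplies from the grey rack into the metal rack

### The job

Move the four supplies (specimen cup, dropper bottle, small vial, tape roll) from the grey plastic rack into the empty metal rack, one to a compartment and in reverse order: what stands farthest left in the grey rack goes farthest right in the metal rack, and so on along the row. Keep each one upright all the way and leave it standing flat on the floor of its compartment; the tape roll stays lying flat.

Things in the scene. Friction and masses are not known exactly. Their poses are not given: they have to be found in the camera images.
- cup: lidded specimen cup, white with a wide ribbed blue screw lid: 61 mm across the lid, 66 mm tall; body 55 mm across up to 52 mm, lid from 52 to 66 mm. About 45 g. Origin: centre of its underside, z up. At the start on its pad in the grey rack (underside 6 mm above the table).
- bottle: white dropper bottle, the tallest of the four: 62 mm across, 119 mm tall; body up to 86 mm, a round collar 34 mm across from 86 to 103 mm, a 20 mm nozzle cap above it. About 170 g. Origin: centre of its underside, z up. At the start on its pad in the grey rack.
- vial: small brown vial with a red cap, 22 mm across the body and 46 mm tall; body up to 39 mm, cap 20 mm across above. About 22 g. Origin: centre of its underside, z up. At the start on its pad in the grey rack.
- tape: roll of white surgical tape lying flat: ring 58 mm outside, 25 mm high, with a card core. About 40 g. Origin: centre of its underside, z up. At the start on its pad in the grey rack.
- rack_a: grey plastic rack, fixed, 86 (x) x 332 (y) x 12 mm high: four open 78 x 78 mm compartments in a row along its y axis, centres at x = 0, y = +0.123, +0.041, -0.041, -0.123 m in its frame. Walls 4 mm thick, tops 12 mm and floors 4 mm above the table. Origin: centre of underside, on the table; y points to the robot's left (within 0.15 rad). Full at the start, in varying order.
- rack_b: bare metal rack, fixed, 86 (x) x 332 (y) x 12 mm high: four open 78 x 78 mm compartments in a row along its y axis, centres at x = 0, y = +0.123, +0.041, -0.041, -0.123 m in its frame. Walls 4 mm thick, tops 12 mm and floors 4 mm above the table. Origin: centre of underside, on the table; y points to the robot's left (within 0.15 rad). Empty at the start; left or right of the grey one.
- pad_cup: black square rubber pad, 72 x 72 x 2 mm, fixed in the grey rack under the place where the specimen cup stands at the start; it stays there and so marks the compartment that the specimen cup came from. Origin: centre of its underside (4 mm above the table).
- pad_bottle: black square rubber pad, 72 x 72 x 2 mm, fixed in the grey rack under the place where the dropper bottle stands at the start; it stays there and so marks the compartment that the dropper bottle came from. Origin: centre of its underside (4 mm above the table).
- pad_vial: black square rubber pad, 72 x 72 x 2 mm, fixed in the grey rack under the place where the vial stands at the start; it stays there and so marks the compartment that the vial came from. Origin: centre of its underside (4 mm above the table).
- pad_tape: black square rubber pad, 72 x 72 x 2 mm, fixed in the grey rack under the place where the tape roll stands at the start; it stays there and so marks the compartment that the tape roll came from. Origin: centre of its underside (4 mm above the table).

How it is judged:
By the outcome, as a careful person would: the job done as asked, in the order asked, and still so for the second after the job is handed in, with the robot touching nothing.
It also fails if it takes over 112 s, if anything falls off the work surface, if the arm or the gripper's body presses on something with over 40 N, if the wrist force passes 120 N, or if a joint passes its speed limit or range.

### The arm

A 7-joint arm with a two-finger parallel gripper is mounted at the origin on a cart in front of the work surface, level with it; the furniture and walls round the work are solid. World frame = base frame: x ahead of the robot, y to its left, z up, the work surface at z = 0. Lengths are in m, angles in rad, forces in N, time in s.
With the tool pointing down it reaches from about 0.425 to 0.925 m from the base axis. Payload 6.8 kg.
Tool frame: the origin (TCP) lies on the mounting face of the last link; the fingertips stand 173 mm ahead of it and the grasp point (between the pads) lies 155 mm ahead of it; z points along the fingers, y is the line along which they close (so a half turn about z gives the same grasp; the last joint's range is limited). The gripper opens to 85 mm and grips with 20 to 120 N. Pads are 22 mm wide; open, the fingers measure 114 mm over their backs; the gripper's body (76 mm by 85 mm) begins 54 mm behind the grasp point. The pads swing forward as they close: fully open they stand 13 mm farther back than shut.
Start: joints at [1.162, 0.477, 0.022, 1.555, -0.011, 1.109, -0.083], TCP at [0.2, -0.645, 0.405] pointing down, gripper open.
Joint ranges: [-2.96, 2.96], [-0.34, 2.1], [-1.41, 1.46], [0.24, 2.44], [-1.37, 4.51], [0.17, 1.92], [-2.96, 2.96]. Speed limits (rad/s): [2.39, 2.39, 3.14, 3.14, 3.14, 3.14, 3.14].

### API

Orientations are given as a rotation vector (axis times angle).
In Python, from bench import r gives the robot as it stands.
- The arm moves only by the tool arm_command, never from a script. Its argument "plan" is a list of rows, each an object of numbers: "claw": the closure, from 0 (fully open) to 1 (shut); "tx", "ty", "tz": the shift along the tool's x, y, z in m; "ax", "ay", "az": the turn, a rotation vector about the tool's x, y, z in degrees. A call has exactly 10 rows; each row shifts and turns the commanded pose from where the row before left it, along the tool's axes as they then stand; what a row does not reach is not made up. A row lasts 1/12 s, in which the tool goes at most 41.7 mm and 7.16 degrees, less where a joint would pass 70% of its speed; a pose out of reach is approached as far as the arm can. A call is refused whole if a number of a shift passes 0.0417 or a number of a turn 7.16, either way. A call with a gripper value outside its range is refused whole. The fingers move at their own pace and stop on an object; "squeeze" is the grip in N (left out, the last holds). Time passes only in rows, so rows that do not move let the fingers close, or fill a call up. It gives the time, the measured TCP pose, the force, the opening and the grip force at its end, in the units of the state.
- r.get_obs(): the state, without advancing time (a new reading comes with each control period).
- r.grab_frame(name): name is "side" or "top" or "wrist"; returns the picture (400x640x3 uint8, red, green, blue); there is no depth.
- r.camera_model(name): a dict with "fx", "fy", "cx", "cy" (pixels), "position" and "orientation" of the camera in the world; the wrist camera has in their place "tool_from_camera" (4x4, takes a point from camera to tool coordinates, whose origin is the TCP and whose axes are the flange's). Camera axes: x right, y up, looking along -z (the intrinsics and any distortion apply to the point x, -y, -z); pixel columns grow to the right and rows downward; lengths in m; the calibration is good to about 2 mm. A picture is of the moment at which its call begins: read the wrist's pose just before it. camera_model takes no time and is no camera call.
- r.hand_in(): hands the job in; it is judged then, once.
Trained networks look in the newest picture that a camera, given by its name, has taken for a name from the list of things; names that differ only in an ending like _2 or _b are one class to them, and where a whole thing is asked for, a point or a joint stands for the part that bears it (a point fixed in the world has none). Each returns a list of dicts, best first, with "confidence" (0 to 1); they miss things now and then, are a little off and sometimes report something else, mostly with a low value. They report only what shows in the picture. A call takes as long as a camera call.
- r.boxes_of(target, camera): "location" ([x, y, z] in m, in the coordinates of the camera as it stood for that picture, good to about 4 mm: the middle of the surface that is visible of it).
- r.tip_of(target, camera): "location" ([x, y, z] in m, in the coordinates of the camera as it stood for that picture, good to about 4 mm: a listed point, or the origin of a listed thing).
The state is a dict: "clock": time; "joints": joint angles; "qvel": joint speeds; "tau": joint torques, N m; "tcp_pos": TCP position; "orientation": TCP orientation; "contact_force": force on the tool from outside, world axes, zero at the start; "moment": the same for the moment, N m; "grip_width": finger opening in m; "gripper_force": force on a finger pad.
Only numpy, scipy, OpenCV 4.12 (cv2) and the standard library are available. Lean on these libraries where they do the work, as an engineer would, in place of code of your own. Each camera call takes 0.05 s, during which the arm holds its last target. There are 200 camera calls.

## Working session

There is one attempt and no reset: what is moved stays moved. The work goes in short steps, Python scripts to look and compute and a tool call to move; the robot and the scene stay as the last step left them, time stands still between calls to the robot, and variables do not carry over. Pictures are saved under pics/ and viewed, at most 14 in all, crops included, and the job is handed in when it is done.

Besides the shell and the picture viewer there is one more tool, called after ">>>" in YAML: its name, and indented under it one key for each argument. arm_command: Moves the arm, as the interface text tells. Its arguments: {"type":"object","properties":{"plan":{"type":"array","items":{"type":"object","properties":{"claw":{"type":"number"},"tx":{"type":"number"},"ty":{"type":"number"},"tz":{"type":"number"},"ax":{"type":"number"},"ay":{"type":"number"},"az":{"type":"number"}}}},"squeeze":{"type":"number"}},"required":["plan"]}

```bash
mkdir -p pics; ls
cat > h.py <<'E'
import numpy as np, cv2
from scipy.spatial.transform import Rotation as R
from bench import r
def cam(name):
    m=r.camera_model(name)
    if 'position' in m:
        o=np.array(m['orientation'],float); 
        Rm=R.from_rotvec(o).as_matrix() if o.shape==(3,) else (o if o.shape==(3,3) else R.from_quat(o).as_matrix())
        return Rm,np.array(m['position'])
    T=np.array(m['tool_from_camera']); s=r.get_obs()
    Rt=R.from_rotvec(s['orientation']).as_matrix()
    return Rt@T[:3,:3], Rt@T[:3,3]+np.array(s['tcp_pos'])
def world(name,p):
    Rm,t=cam(name); return Rm@np.array(p)+t
def look(name,f=None):
    c=cam(name); im=r.grab_frame(name)
    if f: cv2.imwrite(f,im[:,:,::-1])
    return im
E
python3 - <<'E'
from h import *
s=r.get_obs(); print(s['clock'],s['tcp_pos'],s['orientation'],s['contact_force'],s['grip_width'])
for n in ('top','side','wrist'): print(n,r.camera_model(n))
for n in ('top','side'):
    look(n,f'pics/{n}0.png')
    for t in ('cup','bottle','vial','tape','rack_a','rack_b'):
        print(n,t,[(round(d['confidence'],2),world(n,d['location']).round(3).tolist()) for d in r.tip_of(t,n)[:3]])
E
```

```text
pics
0.0 [ 0.19991656 -0.64443265  0.40374309] [-3.10438448e+00 -4.70500404e-01  6.45263839e-04] [ 0.93479799 -0.54724551  0.09587276] 0.08518458342620909
top {'fx': 375.7057729149095, 'fy': 375.7057729149095, 'cx': 310.2036426745679, 'cy': 200.45092116122441, 'position': array([0.32387571, 0.02213552, 0.89747709]), 'orientation': array([ 0.14232818, -0.16282428, -1.57775707])}
side {'fx': 512.7671568478137, 'fy': 512.7671568478137, 'cx': 314.52921996693624, 'cy': 198.69350079804914, 'position': array([ 1.06310806, -0.53473148,  0.8680415 ]), 'orientation': array([0.72272042, 0.31489914, 0.73186916])}
wrist {'fx': 288.0101097668331, 'fy': 288.0101097668331, 'cx': 321.3646163568291, 'cy': 198.41817241020476, 'tool_from_camera': array([[ 8.32587572e-04,  9.65821547e-01,  2.59206570e-01,
         6.59624659e-02],
       [ 9.99999521e-01, -9.37718198e-04,  2.81942189e-04,
         9.58567566e-04],
       [ 5.15368559e-04,  2.59206211e-01, -9.65821865e-01,
         2.99418688e-02],
       [ 0.00000000e+00,  0.00000000e+00,  0.00000000e+00,
         1.00000000e+00]])}
top cup [(0.56, [0.455, 0.286, 0.005])]
top bottle [(0.77, [0.437, 0.115, 0.01])]
top vial [(0.43, [0.457, 0.362, 0.006])]
top tape [(0.93, [0.44, 0.199, 0.008])]
top rack_a [(0.82, [0.451, 0.237, -0.0]), (0.58, [0.525, -0.163, -0.0])]
top rack_b [(0.82, [0.451, 0.237, -0.0]), (0.58, [0.525, -0.163, -0.0])]
side cup [(0.85, [0.457, 0.286, 0.008]), (0.22, [0.46, 0.363, 0.006])]
side bottle [(0.6, [0.439, 0.115, 0.008])]
side vial [(0.66, [0.46, 0.366, 0.005])]
side tape [(0.84, [0.441, 0.204, 0.007]), (0.72, [0.461, 0.362, 0.006])]
side rack_a [(0.61, [0.454, 0.241, 0.001])]
side rack_b [(0.61, [0.454, 0.241, 0.001])]
```

View pics/top0.png

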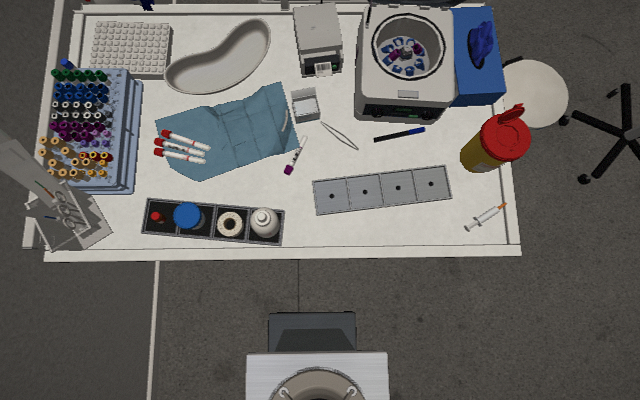

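View pics/side0.png

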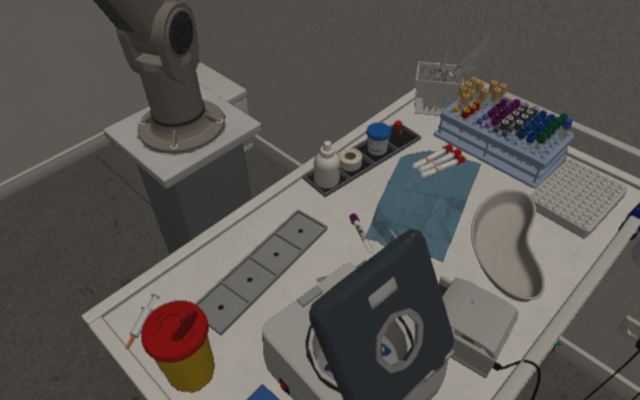

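Pictures: the grey rack, from pixel 145 to 283 in the top view, holds vial, cup, tape and bottle from left to right. The empty metal rack spans about (315,195) to (450,185), with a dot in the middle of each compartment. The network's locations agree with this. Next I'll measure metal rack points and edges by ray casting.

```bash
cat >> h.py <<'E'
def ray(name,u,v,z):
    m=r.camera_model(name);Rm,t=cam(name)
    d=Rm@np.array([(u-m['cx'])/m['fx'],-(v-m['cy'])/m['fy'],-1]); return t+d*(z-t[2])/d[2]
def pix(name,P):
    m=r.camera_model(name);Rm,t=cam(name);c=Rm.T@(np.array(P)-t)
    return np.array([m['cx']-m['fx']*c[0]/c[2],m['cy']+m['fy']*c[1]/c[2]])
E
python3 - <<'E'
from h import *
im=cv2.imread('pics/top0.png');g=cv2.cvtColor(im,6)
P=[]
for u,v in [(332,194),(365,191),(398,188),(431,184)]:
    w=70-g[v-8:v+9,u-8:u+9].astype(float);w[w<0]=0
    yy,xx=np.mgrid[v-8:v+9,u-8:u+9]
    c=((xx*w).sum()/w.sum(),(yy*w).sum()/w.sum());P.append(ray('top',*c,0.004));print(np.round(c,1),P[-1].round(4))
P=np.array(P);d=P[0]-P[3];yaw=np.arctan2(-d[0],d[1]);print('B',P.mean(0),'yaw',yaw,np.linalg.norm(d))
S=cv2.imread('pics/side0.png')
for u,v in [(300,231),(276,254),(250,279),(221,307)]: print('side',ray('side',u,v,.004).round(3))
print('bin top', ray('top',495,133,.15))
# overlay model
def corners(c,yaw,z=.012):
    k=np.array([[a,b] for a,b in [(.043,.166),(.043,-.166),(-.043,-.166),(-.043,.166)]])
    Rz=np.array([[np.cos(yaw),-np.sin(yaw)],[np.sin(yaw),np.cos(yaw)]]);return [np.r_[Rz@q+c,z] for q in k]
A=(np.array([.449,.239]),-.083)
out=[]
for n,I in (('top',im),('side',S)):
    for c,y in (A,(P.mean(0)[:2],yaw)):
        pts=np.array([pix(n,q) for q in corners(c,y)]);I=cv2.polylines(I,[np.int32(pts*16)],True,(0,255,0),1,cv2.LINE_AA,4)
    out.append(I)
a=cv2.resize(out[0][160:260,120:460],(800,235),interpolation=2);b=cv2.resize(out[1][110:340,190:430],(376,360))
o=np.zeros((600,800,3),np.uint8);o[:235]=a;o[240:600,:376]=b;cv2.imwrite('pics/ov.png',o)
E
```

```text
[331.3 195.6] [ 0.5108 -0.0421  0.004 ]
[364.4 191.4] [ 0.5202 -0.1233  0.004 ]
[397.5 187.4] [ 0.5295 -0.2049  0.004 ]
[430.4 183.4] [ 0.5387 -0.2865  0.004 ]
B [ 0.52481622 -0.16421122  0.004     ] yaw 0.11356471876999959 0.24600611538093312
side [ 0.511 -0.042  0.004]
side [ 0.52  -0.122  0.004]
side [ 0.529 -0.203  0.004]
side [ 0.539 -0.285  0.004]
bin top [ 0.61164005 -0.38142367  0.15      ]
```

View pics/ov.png

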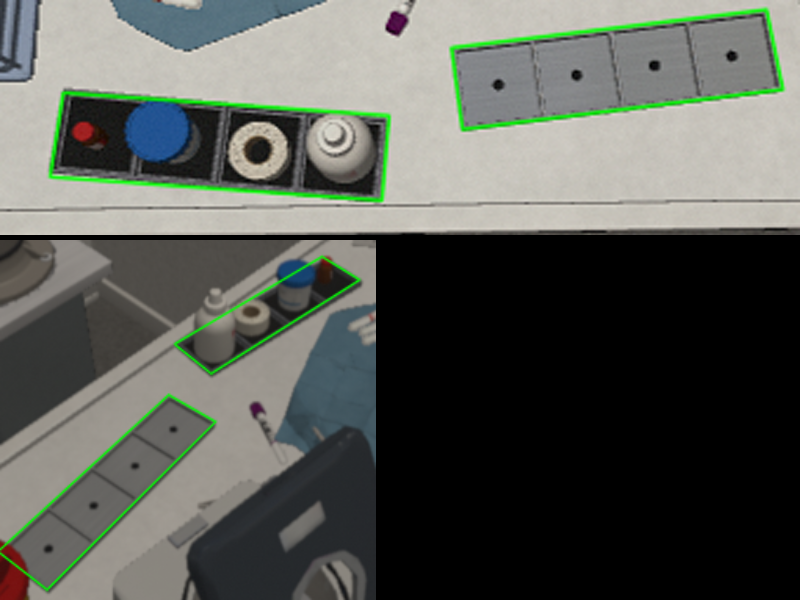

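Run:
```python
from h import *
for n,x,y,z in [('vial',83,131,.052),('cup',157,131,.072),('tape',259,151,.031),('bottle',337,133,.125)]:
    print(n,ray('top',120+x/2.353,160+y/2.35,z).round(4))
def tri(a,b):
    L=[]
    A=[];B=[]
    for n,(u,v) in (('top',a),('side',b)):
        p0=ray(n,u,v,.3);p1=ray(n,u,v,0);d=(p1-p0)/np.linalg.norm(p1-p0);M=np.eye(3)-np.outer(d,d);A.append(M);B.append(M@p0)
    return np.linalg.lstsq(np.vstack(A),np.hstack(B),rcond=None)[0].round(3)
print('lid',tri((507,140),(177,328)))
for h in (.1,.15,.2): print(h,ray('side',147,328,h).round(3),ray('side',208,325,h).round(3),ray('top',482,140,h).round(3),ray('top',531,140,h).round(3),'near',ray('top',500,162,h).round(3))
print('base',ray('side',190,388,0).round(3),ray('top',465,165,0).round(3))
s=r.get_obs();print(s['joints'],R.from_rotvec(s['orientation']).as_matrix().round(4))
```

```text
vial [0.4586 0.3612 0.052 ]
cup [0.4546 0.284  0.072 ]
tape [0.44  0.196 0.031]
bottle [0.4425 0.1089 0.125 ]
lid [ 0.601 -0.403  0.145]
0.1 [ 0.54  -0.426  0.1  ] [ 0.609 -0.35   0.1  ] [ 0.615 -0.377  0.1  ] [ 0.614 -0.488  0.1  ] near [ 0.563 -0.412  0.1  ]
0.15 [ 0.574 -0.433  0.15 ] [ 0.639 -0.362  0.15 ] [ 0.596 -0.352  0.15 ] [ 0.595 -0.456  0.15 ] near [ 0.548 -0.385  0.15 ]
0.2 [ 0.608 -0.44   0.2  ] [ 0.668 -0.374  0.2  ] [ 0.578 -0.327  0.2  ] [ 0.577 -0.424  0.2  ] near [ 0.533 -0.358  0.2  ]
base [ 0.627 -0.424  0.   ] [ 0.586 -0.378  0.   ]
[ 1.16191595  0.47697567  0.02238798  1.55538812 -0.01149209  1.10929923
 -0.08310554] [[ 9.551e-01  2.963e-01  0.000e+00]
 [ 2.963e-01 -9.551e-01 -0.000e+00]
 [ 0.000e+00  1.000e-04 -1.000e+00]]
```

Run:
```python
from h import *
for u,v in [(457,108),(430,116),(416,108)]: print('base side',ray('side',u,v,0).round(3))
for h in (0,.1,.15): print(h,[ray('top',u,v,h)[:2].round(3).tolist() for u,v in [(110,240),(90,190),(45,250),(30,205)]])
im=cv2.imread('pics/top0.png')[150:260,0:200];s=cv2.imread('pics/side0.png')[20:150,380:500]
o=np.zeros((440,800,3),np.uint8);o[:220,:400]=cv2.resize(im,(400,220));o[:390,420:780]=cv2.resize(s,(360,390));cv2.imwrite('pics/box.png',o)
```

```text
base side [ 0.503  0.585 -0.   ]
base side [ 0.469  0.502 -0.   ]
base side [ 0.419  0.506 -0.   ]
0 [[0.41, 0.485], [0.532, 0.544], [0.388, 0.635], [0.497, 0.684]]
0.1 [[0.4, 0.433], [0.509, 0.486], [0.381, 0.567], [0.477, 0.61]]
0.15 [[0.396, 0.408], [0.497, 0.457], [0.378, 0.533], [0.468, 0.573]]
```

View pics/box.png

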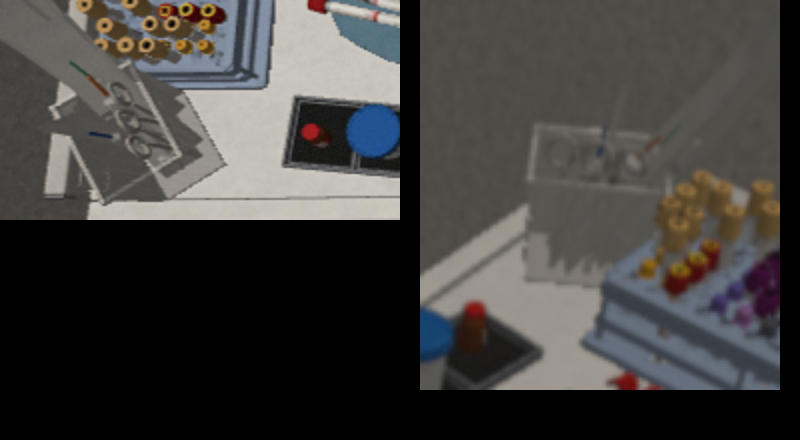

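```bash
cat > p.py <<'E'
import sys,json
from h import *
# args: x y z yaw_deg rows ; from the measured pose, straight line, constant turn
def plan(t,n):
    s=r.get_obs();M=R.from_rotvec(s['orientation']).as_matrix();p=np.array(s['tcp_pos'])
    y0=np.degrees(np.arctan2(M[1,0],M[0,0]));d=(np.array(t[:3])-p)/n;a=-(t[3]-y0)/n
    print('tilt',M[:,2].round(4),'d',(d*n).round(4),'turn',round(a*n,2))
    for i in range(n):
        q=R.from_euler('z',y0-a*i,degrees=True).as_matrix()@np.diag([1,-1,-1]);v=q.T@d
        print('tx %.4f ty %.4f tz %.4f az %.2f'%(*v,a))
        if abs(a)<.01: break
if __name__=='__main__':
    a=list(map(float,sys.argv[1:]));plan(a[:4],int(a[4]))
E
python3 p.py 0.40 -0.33 0.40 85.3 10
```

```text
tilt [ 0. -0. -1.] d [ 0.2     0.3147 -0.0047] turn -68.07
tx 0.0284 ty -0.0241 tz 0.0005 az -6.81
tx 0.0311 ty -0.0206 tz 0.0005 az -6.81
tx 0.0333 ty -0.0168 tz 0.0005 az -6.81
tx 0.0351 ty -0.0127 tz 0.0005 az -6.81
tx 0.0363 ty -0.0085 tz 0.0005 az -6.81
tx 0.0371 ty -0.0041 tz 0.0005 az -6.81
tx 0.0373 ty 0.0003 tz 0.0005 az -6.81
tx 0.0370 ty 0.0047 tz 0.0005 az -6.81
tx 0.0362 ty 0.0091 tz 0.0005 az -6.81
tx 0.0348 ty 0.0133 tz 0.0005 az -6.81
```

>>> arm_command:
  plan:
    - {"claw": 0,"tx": 0.028,"ty": -0.024,"az": -6.8}
    - {"claw": 0,"tx": 0.031,"ty": -0.021,"az": -6.8}
    - {"claw": 0,"tx": 0.033,"ty": -0.017,"az": -6.8}
    - {"claw": 0,"tx": 0.035,"ty": -0.013,"az": -6.8}
    - {"claw": 0,"tx": 0.036,"ty": -0.008,"az": -6.8}
    - {"claw": 0,"tx": 0.037,"ty": -0.004,"az": -6.8}
    - {"claw": 0,"tx": 0.037,"az": -6.8}
    - {"claw": 0,"tx": 0.037,"ty": 0.005,"az": -6.8}
    - {"claw": 0,"tx": 0.036,"ty": 0.009,"az": -6.8}
    - {"claw": 0,"tx": 0.035,"ty": 0.013,"az": -6.8}

```text
invalid input at $.plan[0]: expected keys claw, tx, ty, tz, ax, ay, az
```

>>> arm_command:
  plan:
    - {"claw": 0,"tx": 0.028,"ty": -0.024,"tz": 0,"ax": 0,"ay": 0,"az": -6.8}
    - {"claw": 0,"tx": 0.031,"ty": -0.021,"tz": 0,"ax": 0,"ay": 0,"az": -6.8}
    - {"claw": 0,"tx": 0.033,"ty": -0.017,"tz": 0,"ax": 0,"ay": 0,"az": -6.8}
    - {"claw": 0,"tx": 0.035,"ty": -0.013,"tz": 0,"ax": 0,"ay": 0,"az": -6.8}
    - {"claw": 0,"tx": 0.036,"ty": -0.008,"tz": 0,"ax": 0,"ay": 0,"az": -6.8}
    - {"claw": 0,"tx": 0.037,"ty": -0.004,"tz": 0,"ax": 0,"ay": 0,"az": -6.8}
    - {"claw": 0,"tx": 0.037,"ty": 0,"tz": 0,"ax": 0,"ay": 0,"az": -6.8}
    - {"claw": 0,"tx": 0.037,"ty": 0.005,"tz": 0,"ax": 0,"ay": 0,"az": -6.8}
    - {"claw": 0,"tx": 0.036,"ty": 0.009,"tz": 0,"ax": 0,"ay": 0,"az": -6.8}
    - {"claw": 0,"tx": 0.035,"ty": 0.013,"tz": 0,"ax": 0,"ay": 0,"az": -6.8}

```text
clock: 1.53
tcp_pos: [0.3991, -0.3289, 0.4051]
orientation: [2.305, 2.133, -0.0]
contact_force: [1.2, -0.5, 0.3]
grip_width: 0.0853
gripper_force: 0.0
```

```bash
python3 -c "
from h import *
s=r.get_obs();print(s['clock'],s['tcp_pos'],s['joints'])"; python3 p.py 0.47 0.04 0.40 85.3 10
```

```text
1.5333 [ 0.39905641 -0.32891257  0.40508529] [ 0.87740158  0.24094632 -0.35971095  1.9091855   0.09993578  1.00773328
  0.3961927 ]
tilt [ 6.e-04 -8.e-04 -1.e+00] d [ 0.0709  0.3689 -0.0051] turn 0.25
tx 0.0373 ty 0.0042 tz 0.0005 az 0.03
tx 0.0373 ty 0.0042 tz 0.0005 az 0.03
tx 0.0373 ty 0.0042 tz 0.0005 az 0.03
tx 0.0373 ty 0.0042 tz 0.0005 az 0.03
tx 0.0373 ty 0.0041 tz 0.0005 az 0.03
tx 0.0373 ty 0.0041 tz 0.0005 az 0.03
tx 0.0373 ty 0.0041 tz 0.0005 az 0.03
tx 0.0373 ty 0.0041 tz 0.0005 az 0.03
tx 0.0373 ty 0.0041 tz 0.0005 az 0.03
tx 0.0373 ty 0.0041 tz 0.0005 az 0.03
```

>>> arm_command:
  plan:
    - {"claw": 0,"tx": 0.037,"ty": 0.004,"tz": 0,"ax": 0,"ay": 0,"az": 0}
    - {"claw": 0,"tx": 0.037,"ty": 0.004,"tz": 0,"ax": 0,"ay": 0,"az": 0}
    - {"claw": 0,"tx": 0.037,"ty": 0.004,"tz": 0,"ax": 0,"ay": 0,"az": 0}
    - {"claw": 0,"tx": 0.037,"ty": 0.004,"tz": 0,"ax": 0,"ay": 0,"az": 0}
    - {"claw": 0,"tx": 0.037,"ty": 0.004,"tz": 0,"ax": 0,"ay": 0,"az": 0}
    - {"claw": 0,"tx": 0.037,"ty": 0.004,"tz": 0,"ax": 0,"ay": 0,"az": 0}
    - {"claw": 0,"tx": 0.037,"ty": 0.004,"tz": 0,"ax": 0,"ay": 0,"az": 0}
    - {"claw": 0,"tx": 0.037,"ty": 0.004,"tz": 0,"ax": 0,"ay": 0,"az": 0}
    - {"claw": 0,"tx": 0.037,"ty": 0.004,"tz": 0,"ax": 0,"ay": 0,"az": 0}
    - {"claw": 0,"tx": 0.037,"ty": 0.004,"tz": 0,"ax": 0,"ay": 0,"az": 0}

```text
clock: 2.37
tcp_pos: [0.469, 0.0366, 0.4051]
orientation: [2.312, 2.126, 0.001]
contact_force: [-0.0, 0.3, -0.1]
grip_width: 0.0851
gripper_force: 0.0
```

```bash
python3 p.py 0.4585 0.3615 0.30 85.3 10
```

```text
tilt [ 1.e-03 -4.e-04 -1.e+00] d [-0.0105  0.3249 -0.1051] turn -0.09
tx 0.0323 ty -0.0038 tz 0.0105 az -0.01
```

>>> arm_command:
  plan:
    - {"claw": 0,"tx": 0.0325,"ty": -0.004,"tz": 0.0105,"ax": 0,"ay": 0,"az": 0}
    - {"claw": 0,"tx": 0.0325,"ty": -0.004,"tz": 0.0105,"ax": 0,"ay": 0,"az": 0}
    - {"claw": 0,"tx": 0.0325,"ty": -0.004,"tz": 0.0105,"ax": 0,"ay": 0,"az": 0}
    - {"claw": 0,"tx": 0.0325,"ty": -0.004,"tz": 0.0105,"ax": 0,"ay": 0,"az": 0}
    - {"claw": 0,"tx": 0.0325,"ty": -0.004,"tz": 0.0105,"ax": 0,"ay": 0,"az": 0}
    - {"claw": 0,"tx": 0.0325,"ty": -0.004,"tz": 0.0105,"ax": 0,"ay": 0,"az": 0}
    - {"claw": 0,"tx": 0.0325,"ty": -0.004,"tz": 0.0105,"ax": 0,"ay": 0,"az": 0}
    - {"claw": 0,"tx": 0.0325,"ty": -0.004,"tz": 0.0105,"ax": 0,"ay": 0,"az": 0}
    - {"claw": 0,"tx": 0.0325,"ty": -0.003,"tz": 0.0105,"ax": 0,"ay": 0,"az": 0}
    - {"claw": 0,"tx": 0.0325,"ty": -0.003,"tz": 0.0105,"ax": 0,"ay": 0,"az": 0}

```text
clock: 3.2
tcp_pos: [0.4581, 0.3635, 0.2992]
orientation: [2.312, 2.126, 0.0]
contact_force: [1.2, 0.3, 0.6]
grip_width: 0.0853
gripper_force: 0.0
```

```bash
python3 - <<'E'
from h import *
look('wrist','pics/w1.png')
for t in ('vial','cup','pad_vial'): print(t,[(round(d['confidence'],2),world('wrist',d['location']).round(4).tolist()) for d in r.tip_of(t,'wrist')[:3]])
s=r.get_obs();print(s['joints'])
print([pix('wrist',p).round() for p in ((.4585,.3615,.006),(.4545,.284,.072))])
E
python3 p.py 0.4585 0.3615 0.30 85.3 10
```

```text
vial [(0.72, [0.4561, 0.369, 0.0024])]
cup [(0.92, [0.4548, 0.2876, 0.0035])]
pad_vial [(0.85, [0.4652, 0.362, 0.0049])]
[-0.28193836  0.53291065 -0.65236894  1.83716687  0.40146154  0.90745351
 -1.20113726]
[array([322., 194.]), array([325., 309.])]
tilt [-9.e-04 -2.e-04 -1.e+00] d [ 0.0007 -0.0012  0.0007] turn 0.04
tx -0.0001 ty 0.0001 tz -0.0001 az 0.00
```

View pics/w1.png

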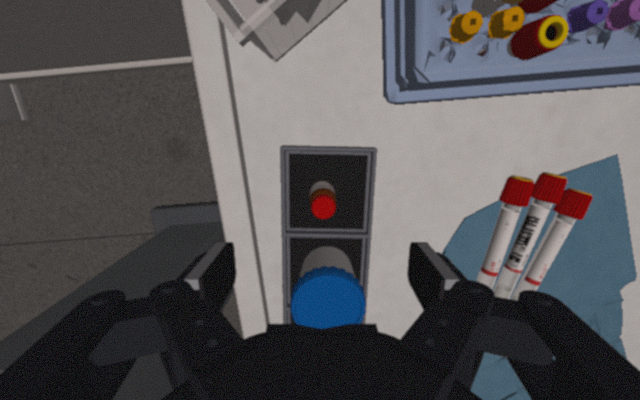

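Wrist view: the vial cap is at (323,206), the cup lid at (328,300), and both are centred between the fingers' columns.

Run:
```python
from h import *
print('vial',ray('wrist',323,207,.052).round(4),'cup',ray('wrist',328,303,.072).round(4), 'comp',ray('wrist',329,191,.012))
```

```text
vial [0.4596 0.3621 0.052 ] cup [0.4577 0.2892 0.072 ] comp [0.46554434 0.3649198  0.012     ]
```

>>> arm_command:
  plan:
    - {"claw": 0,"tx": 0,"ty": 0.001,"tz": 0.012,"ax": 0,"ay": 0,"az": 0}
    - {"claw": 0,"tx": 0,"ty": 0,"tz": 0.015,"ax": 0,"ay": 0,"az": 0}
    - {"claw": 0,"tx": 0,"ty": 0,"tz": 0.015,"ax": 0,"ay": 0,"az": 0}
    - {"claw": 0,"tx": 0,"ty": 0,"tz": 0.015,"ax": 0,"ay": 0,"az": 0}
    - {"claw": 0,"tx": 0,"ty": 0,"tz": 0.015,"ax": 0,"ay": 0,"az": 0}
    - {"claw": 0,"tx": 0,"ty": 0,"tz": 0.015,"ax": 0,"ay": 0,"az": 0}
    - {"claw": 0,"tx": 0,"ty": 0,"tz": 0.015,"ax": 0,"ay": 0,"az": 0}
    - {"claw": 0,"tx": 0,"ty": 0,"tz": 0.008,"ax": 0,"ay": 0,"az": 0}
    - {"claw": 0,"tx": 0,"ty": 0,"tz": 0,"ax": 0,"ay": 0,"az": 0}
    - {"claw": 0.2,"tx": 0,"ty": 0,"tz": 0,"ax": 0,"ay": 0,"az": 0}

```text
clock: 4.23
tcp_pos: [0.4592, 0.3617, 0.1894]
orientation: [2.312, 2.127, -0.001]
contact_force: [-0.5, 0.2, -0.0]
grip_width: 0.0754
gripper_force: 0.0
```

>>> arm_command:
  squeeze: 25
  plan:
    - {"claw": 1,"tx": 0,"ty": 0,"tz": 0,"ax": 0,"ay": 0,"az": 0}
    - {"claw": 1,"tx": 0,"ty": 0,"tz": 0,"ax": 0,"ay": 0,"az": 0}
    - {"claw": 1,"tx": 0,"ty": 0,"tz": 0,"ax": 0,"ay": 0,"az": 0}
    - {"claw": 1,"tx": 0,"ty": 0,"tz": 0,"ax": 0,"ay": 0,"az": 0}
    - {"claw": 1,"tx": 0,"ty": 0,"tz": 0,"ax": 0,"ay": 0,"az": 0}
    - {"claw": 1,"tx": 0,"ty": 0,"tz": 0,"ax": 0,"ay": 0,"az": 0}
    - {"claw": 1,"tx": 0,"ty": 0,"tz": 0,"ax": 0,"ay": 0,"az": 0}
    - {"claw": 1,"tx": 0,"ty": 0,"tz": 0,"ax": 0,"ay": 0,"az": 0}
    - {"claw": 1,"tx": 0,"ty": 0,"tz": 0,"ax": 0,"ay": 0,"az": 0}
    - {"claw": 1,"tx": 0,"ty": 0,"tz": 0,"ax": 0,"ay": 0,"az": 0}

```text
clock: 5.07
tcp_pos: [0.4593, 0.3621, 0.1903]
orientation: [2.312, 2.127, 0.001]
contact_force: [-1.8, -1.4, 5.6]
grip_width: 0.0213
gripper_force: 24.6
```

>>> arm_command:
  plan:
    - {"claw": 1,"tx": 0,"ty": 0,"tz": -0.02,"ax": 0,"ay": 0,"az": 0}
    - {"claw": 1,"tx": 0,"ty": 0,"tz": -0.04,"ax": 0,"ay": 0,"az": 0}
    - {"claw": 1,"tx": 0,"ty": 0,"tz": -0.04,"ax": 0,"ay": 0,"az": 0}
    - {"claw": 1,"tx": 0,"ty": 0,"tz": -0.04,"ax": 0,"ay": 0,"az": 0}
    - {"claw": 1,"tx": -0.02,"ty": 0,"tz": -0.02,"ax": 0,"ay": 0,"az": 0}
    - {"claw": 1,"tx": -0.04,"ty": 0.008,"tz": 0,"ax": 0,"ay": 0,"az": 0}
    - {"claw": 1,"tx": -0.04,"ty": 0.008,"tz": 0,"ax": 0,"ay": 0,"az": 0}
    - {"claw": 1,"tx": -0.04,"ty": 0.008,"tz": 0,"ax": 0,"ay": 0,"az": 0}
    - {"claw": 1,"tx": -0.04,"ty": 0.008,"tz": 0,"ax": 0,"ay": 0,"az": 0}
    - {"claw": 1,"tx": -0.04,"ty": 0.008,"tz": 0,"ax": 0,"ay": 0,"az": 0}

```text
clock: 5.9
tcp_pos: [0.4805, 0.1373, 0.3497]
orientation: [2.311, 2.127, 0.0]
contact_force: [0.9, -0.0, -0.2]
grip_width: 0.0214
gripper_force: 24.8
```

```bash
python3 p.py 0.5387 -0.2865 0.33 96.5 11
```

```text
tilt [ 4.e-04 -3.e-04 -1.e+00] d [ 0.0582 -0.4238 -0.0197] turn -11.25
tx -0.0380 ty 0.0085 tz 0.0018 az -1.02
tx -0.0381 ty 0.0078 tz 0.0018 az -1.02
tx -0.0382 ty 0.0071 tz 0.0018 az -1.02
tx -0.0384 ty 0.0064 tz 0.0018 az -1.02
tx -0.0385 ty 0.0057 tz 0.0018 az -1.02
tx -0.0386 ty 0.0051 tz 0.0018 az -1.02
tx -0.0386 ty 0.0044 tz 0.0018 az -1.02
tx -0.0387 ty 0.0037 tz 0.0018 az -1.02
tx -0.0388 ty 0.0030 tz 0.0018 az -1.02
tx -0.0388 ty 0.0023 tz 0.0018 az -1.02
tx -0.0389 ty 0.0016 tz 0.0018 az -1.02
```

>>> arm_command:
  plan:
    - {"claw": 1,"tx": -0.038,"ty": 0.0085,"tz": 0,"ax": 0,"ay": 0,"az": -1.02}
    - {"claw": 1,"tx": -0.038,"ty": 0.008,"tz": 0,"ax": 0,"ay": 0,"az": -1.02}
    - {"claw": 1,"tx": -0.038,"ty": 0.007,"tz": 0,"ax": 0,"ay": 0,"az": -1.02}
    - {"claw": 1,"tx": -0.038,"ty": 0.0065,"tz": 0,"ax": 0,"ay": 0,"az": -1.02}
    - {"claw": 1,"tx": -0.0385,"ty": 0.0055,"tz": 0,"ax": 0,"ay": 0,"az": -1.02}
    - {"claw": 1,"tx": -0.0385,"ty": 0.005,"tz": 0,"ax": 0,"ay": 0,"az": -1.02}
    - {"claw": 1,"tx": -0.0385,"ty": 0.0045,"tz": 0,"ax": 0,"ay": 0,"az": -1.02}
    - {"claw": 1,"tx": -0.0385,"ty": 0.0035,"tz": 0,"ax": 0,"ay": 0,"az": -1.02}
    - {"claw": 1,"tx": -0.0385,"ty": 0.003,"tz": 0,"ax": 0,"ay": 0,"az": -1.02}
    - {"claw": 1,"tx": -0.0385,"ty": 0.0025,"tz": 0,"ax": 0,"ay": 0,"az": -1.02}

```text
clock: 6.73
tcp_pos: [0.5333, -0.2464, 0.3497]
orientation: [2.113, 2.325, -0.0]
contact_force: [0.8, -0.6, -1.0]
grip_width: 0.0211
gripper_force: 24.8
```

```bash
python3 p.py 0.5387 -0.2865 0.20 96.5 6
```

```text
tilt [-1.e-04 -3.e-04 -1.e+00] d [ 0.0054 -0.0401 -0.1497] turn -1.03
tx -0.0067 ty 0.0003 tz 0.0249 az -0.17
tx -0.0067 ty 0.0002 tz 0.0249 az -0.17
tx -0.0067 ty 0.0002 tz 0.0249 az -0.17
tx -0.0067 ty 0.0002 tz 0.0249 az -0.17
tx -0.0067 ty 0.0002 tz 0.0249 az -0.17
tx -0.0067 ty 0.0002 tz 0.0249 az -0.17
```

>>> arm_command:
  plan:
    - {"claw": 1,"tx": -0.02,"ty": 0.001,"tz": 0,"ax": 0,"ay": 0,"az": -1.0}
    - {"claw": 1,"tx": -0.018,"ty": 0.0005,"tz": 0.02,"ax": 0,"ay": 0,"az": 0}
    - {"claw": 1,"tx": 0,"ty": 0,"tz": 0.03,"ax": 0,"ay": 0,"az": 0}
    - {"claw": 1,"tx": 0,"ty": 0,"tz": 0.03,"ax": 0,"ay": 0,"az": 0}
    - {"claw": 1,"tx": 0,"ty": 0,"tz": 0.03,"ax": 0,"ay": 0,"az": 0}
    - {"claw": 1,"tx": 0,"ty": 0,"tz": 0.02,"ax": 0,"ay": 0,"az": 0}
    - {"claw": 1,"tx": 0,"ty": 0,"tz": 0.01,"ax": 0,"ay": 0,"az": 0}
    - {"claw": 1,"tx": 0,"ty": 0,"tz": 0.008,"ax": 0,"ay": 0,"az": 0}
    - {"claw": 1,"tx": 0,"ty": 0,"tz": 0,"ax": 0,"ay": 0,"az": 0}
    - {"claw": 1,"tx": 0,"ty": 0,"tz": 0,"ax": 0,"ay": 0,"az": 0}

```text
clock: 7.57
tcp_pos: [0.5395, -0.2821, 0.2025]
orientation: [2.092, 2.342, 0.001]
contact_force: [-0.0, 0.5, 0.1]
grip_width: 0.0215
gripper_force: 24.8
```

```bash
python3 p.py 0.5387 -0.2865 0.1885 96.5 6;  python3 - <<'E'
from h import *
im=look('wrist','pics/w2.png'); look('side','pics/s2.png')
E
```

```text
tilt [ 1.e-03 -4.e-04 -1.e+00] d [-0.0008 -0.0044 -0.014 ] turn -0.06
tx -0.0007 ty -0.0002 tz 0.0023 az -0.01
tx -0.0007 ty -0.0002 tz 0.0023 az -0.01
tx -0.0007 ty -0.0002 tz 0.0023 az -0.01
tx -0.0007 ty -0.0002 tz 0.0023 az -0.01
tx -0.0007 ty -0.0002 tz 0.0023 az -0.01
tx -0.0007 ty -0.0002 tz 0.0023 az -0.01
```

View pics/w2.png

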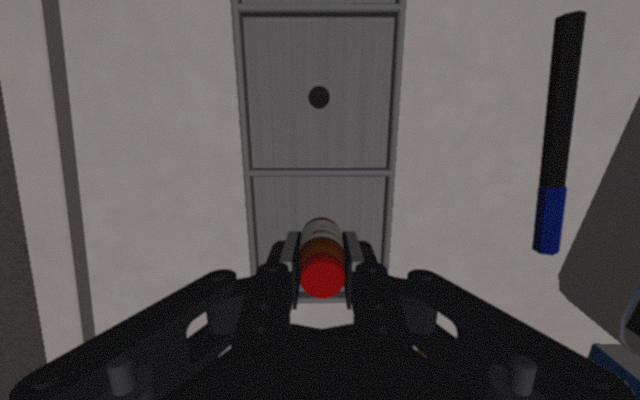

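The vial hangs upright over the far-right compartment, with its cap at (322,275). I'll lower it 13 mm and release.

>>> arm_command:
  plan:
    - {"claw": 1,"tx": -0.002,"ty": 0,"tz": 0.004,"ax": 0,"ay": 0,"az": 0}
    - {"claw": 1,"tx": -0.002,"ty": -0.001,"tz": 0.004,"ax": 0,"ay": 0,"az": 0}
    - {"claw": 1,"tx": 0,"ty": 0,"tz": 0.003,"ax": 0,"ay": 0,"az": 0}
    - {"claw": 1,"tx": 0,"ty": 0,"tz": 0.002,"ax": 0,"ay": 0,"az": 0}
    - {"claw": 1,"tx": 0,"ty": 0,"tz": 0,"ax": 0,"ay": 0,"az": 0}
    - {"claw": 1,"tx": 0,"ty": 0,"tz": 0,"ax": 0,"ay": 0,"az": 0}
    - {"claw": 1,"tx": 0,"ty": 0,"tz": 0,"ax": 0,"ay": 0,"az": 0}
    - {"claw": 1,"tx": 0,"ty": 0,"tz": 0,"ax": 0,"ay": 0,"az": 0}
    - {"claw": 1,"tx": 0,"ty": 0,"tz": 0,"ax": 0,"ay": 0,"az": 0}
    - {"claw": 1,"tx": 0,"ty": 0,"tz": 0,"ax": 0,"ay": 0,"az": 0}

```text
clock: 8.5
tcp_pos: [0.5385, -0.286, 0.1887]
orientation: [2.093, 2.343, 0.0]
contact_force: [0.3, 0.3, -0.6]
grip_width: 0.0216
gripper_force: 24.8
```

>>> arm_command:
  plan:
    - {"claw": 1,"tx": 0,"ty": 0,"tz": 0.0005,"ax": 0,"ay": 0,"az": 0}
    - {"claw": 1,"tx": 0,"ty": 0,"tz": 0.0005,"ax": 0,"ay": 0,"az": 0}
    - {"claw": 1,"tx": 0,"ty": 0,"tz": 0,"ax": 0,"ay": 0,"az": 0}
    - {"claw": 0.9,"tx": 0,"ty": 0,"tz": 0,"ax": 0,"ay": 0,"az": 0}
    - {"claw": 0.7,"tx": 0,"ty": 0,"tz": 0,"ax": 0,"ay": 0,"az": 0}
    - {"claw": 0.6,"tx": 0,"ty": 0,"tz": 0,"ax": 0,"ay": 0,"az": 0}
    - {"claw": 0.5,"tx": 0,"ty": 0,"tz": 0,"ax": 0,"ay": 0,"az": 0}
    - {"claw": 0.4,"tx": 0,"ty": 0,"tz": 0,"ax": 0,"ay": 0,"az": 0}
    - {"claw": 0.4,"tx": 0,"ty": 0,"tz": -0.01,"ax": 0,"ay": 0,"az": 0}
    - {"claw": 0.4,"tx": 0,"ty": 0,"tz": -0.03,"ax": 0,"ay": 0,"az": 0}

```text
clock: 9.33
tcp_pos: [0.5367, -0.2855, 0.2247]
orientation: [-2.088, -2.337, 0.003]
contact_force: [-0.3, 0.8, -0.4]
grip_width: 0.0511
gripper_force: 0.0
```

>>> arm_command:
  plan:
    - {"claw": 0.4,"tx": 0,"ty": 0,"tz": -0.04,"ax": 0,"ay": 0,"az": 0}
    - {"claw": 0.3,"tx": 0,"ty": 0,"tz": -0.03,"ax": 0,"ay": 0,"az": 0}
    - {"claw": 0,"tx": 0.04,"ty": 0,"tz": 0,"ax": 0,"ay": 0,"az": 1.5}
    - {"claw": 0,"tx": 0.04,"ty": 0,"tz": 0,"ax": 0,"ay": 0,"az": 1.5}
    - {"claw": 0,"tx": 0.04,"ty": 0,"tz": 0,"ax": 0,"ay": 0,"az": 1.5}
    - {"claw": 0,"tx": 0.04,"ty": 0,"tz": 0,"ax": 0,"ay": 0,"az": 1.5}
    - {"claw": 0,"tx": 0.04,"ty": 0,"tz": 0,"ax": 0,"ay": 0,"az": 1.5}
    - {"claw": 0,"tx": 0.04,"ty": 0,"tz": 0,"ax": 0,"ay": 0,"az": 1.5}
    - {"claw": 0,"tx": 0.04,"ty": 0,"tz": 0,"ax": 0,"ay": 0,"az": 1.2}
    - {"claw": 0,"tx": 0.04,"ty": 0,"tz": 0,"ax": 0,"ay": 0,"az": 1.0}

```text
clock: 10.17
tcp_pos: [0.5312, 0.0352, 0.2986]
orientation: [2.312, 2.125, 0.001]
contact_force: [0.5, -0.2, -0.4]
grip_width: 0.0855
gripper_force: 0.0
```

```bash
python3 - <<'E'
from h import *
look('side','pics/s3.png');look('top','pics/t3.png')
for n in ('side','top'):
  for t in ('vial','cup'): print(n,t,[(round(d['confidence'],2),world(n,d['location']).round(4).tolist()) for d in r.tip_of(t,n)[:3]])
s=cv2.imread('pics/s3.png')[180:350,140:380];cv2.imwrite('pics/s3c.png',cv2.resize(s,(720,510)))
E
python3 p.py 0.4565 0.286 0.30 85.3 8
```

```text
side vial [(0.66, [0.4628, 0.3646, 0.0073]), (0.49, [0.5369, -0.2848, -0.0011])]
side cup [(0.91, [0.4581, 0.2849, 0.0092]), (0.18, [0.4526, 0.2406, 0.0008])]
top vial []
top cup [(0.96, [0.4552, 0.2873, 0.0049])]
tilt [-1.e-04 -1.e-03 -1.e+00] d [-0.0752  0.254   0.0021] turn -0.15
tx 0.0308 ty -0.0120 tz -0.0003 az -0.02
tx 0.0309 ty -0.0120 tz -0.0003 az -0.02
tx 0.0309 ty -0.0120 tz -0.0003 az -0.02
tx 0.0309 ty -0.0120 tz -0.0003 az -0.02
tx 0.0309 ty -0.0120 tz -0.0003 az -0.02
tx 0.0309 ty -0.0120 tz -0.0003 az -0.02
tx 0.0309 ty -0.0120 tz -0.0003 az -0.02
tx 0.0309 ty -0.0120 tz -0.0003 az -0.02
```

View pics/s3c.png

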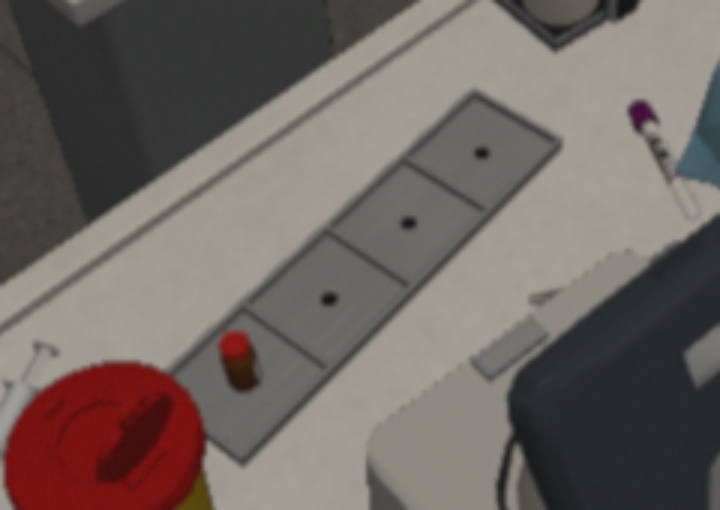

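The vial stands upright in the far-right compartment, at crop pixel (240,360). Now the cup.

>>> arm_command:
  plan:
    - {"claw": 0,"tx": 0.01,"ty": 0,"tz": -0.03,"ax": 0,"ay": 0,"az": 0}
    - {"claw": 0,"tx": 0.031,"ty": -0.012,"tz": 0,"ax": 0,"ay": 0,"az": 0}
    - {"claw": 0,"tx": 0.031,"ty": -0.012,"tz": 0,"ax": 0,"ay": 0,"az": 0}
    - {"claw": 0,"tx": 0.031,"ty": -0.012,"tz": 0,"ax": 0,"ay": 0,"az": 0}
    - {"claw": 0,"tx": 0.031,"ty": -0.012,"tz": 0,"ax": 0,"ay": 0,"az": 0}
    - {"claw": 0,"tx": 0.031,"ty": -0.012,"tz": 0,"ax": 0,"ay": 0,"az": 0}
    - {"claw": 0,"tx": 0.031,"ty": -0.012,"tz": 0.01,"ax": 0,"ay": 0,"az": 0}
    - {"claw": 0,"tx": 0.031,"ty": -0.012,"tz": 0.01,"ax": 0,"ay": 0,"az": 0}
    - {"claw": 0,"tx": 0.02,"ty": -0.012,"tz": 0.01,"ax": 0,"ay": 0,"az": 0}
    - {"claw": 0,"tx": 0,"ty": 0,"tz": 0,"ax": 0,"ay": 0,"az": 0}

```text
clock: 11.3
tcp_pos: [0.4543, 0.2903, 0.2965]
orientation: [-2.305, -2.13, 0.002]
contact_force: [-0.2, -0.5, 1.0]
grip_width: 0.0854
gripper_force: 0.0
```

```bash
python3 p.py 0.4568 0.286 0.219 85.3 6
```

```text
tilt [-0.0028  0.0015 -1.    ] d [ 0.0025 -0.0043 -0.0775] turn 0.19
tx -0.0007 ty 0.0005 tz 0.0129 az 0.03
tx -0.0007 ty 0.0005 tz 0.0129 az 0.03
tx -0.0007 ty 0.0005 tz 0.0129 az 0.03
tx -0.0007 ty 0.0005 tz 0.0129 az 0.03
tx -0.0007 ty 0.0005 tz 0.0129 az 0.03
tx -0.0007 ty 0.0005 tz 0.0129 az 0.03
```

>>> arm_command:
  plan:
    - {"claw": 0,"tx": -0.001,"ty": 0.001,"tz": 0.013,"ax": 0,"ay": 0,"az": 0}
    - {"claw": 0,"tx": -0.001,"ty": 0.001,"tz": 0.013,"ax": 0,"ay": 0,"az": 0}
    - {"claw": 0,"tx": -0.001,"ty": 0.0005,"tz": 0.013,"ax": 0,"ay": 0,"az": 0}
    - {"claw": 0,"tx": -0.001,"ty": 0,"tz": 0.013,"ax": 0,"ay": 0,"az": 0}
    - {"claw": 0,"tx": 0,"ty": 0,"tz": 0.013,"ax": 0,"ay": 0,"az": 0}
    - {"claw": 0,"tx": 0,"ty": 0,"tz": 0.012,"ax": 0,"ay": 0,"az": 0}
    - {"claw": 0,"tx": 0,"ty": 0,"tz": 0,"ax": 0,"ay": 0,"az": 0}
    - {"claw": 0,"tx": 0,"ty": 0,"tz": 0,"ax": 0,"ay": 0,"az": 0}
    - {"claw": 0,"tx": 0,"ty": 0,"tz": 0,"ax": 0,"ay": 0,"az": 0}
    - {"claw": 0,"tx": 0,"ty": 0,"tz": 0,"ax": 0,"ay": 0,"az": 0}

```text
clock: 12.13
tcp_pos: [0.4589, 0.2836, 0.2214]
orientation: [2.312, 2.127, 0.002]
contact_force: [1.1, 0.4, 0.2]
grip_width: 0.0856
gripper_force: 0.0
```

>>> arm_command:
  squeeze: 25
  plan:
    - {"claw": 0.2,"tx": 0,"ty": 0,"tz": 0,"ax": 0,"ay": 0,"az": 0}
    - {"claw": 0.25,"tx": 0,"ty": 0,"tz": 0,"ax": 0,"ay": 0,"az": 0}
    - {"claw": 0.3,"tx": 0,"ty": 0,"tz": 0,"ax": 0,"ay": 0,"az": 0}
    - {"claw": 0.4,"tx": 0,"ty": 0,"tz": 0,"ax": 0,"ay": 0,"az": 0}
    - {"claw": 0.6,"tx": 0,"ty": 0,"tz": 0,"ax": 0,"ay": 0,"az": 0}
    - {"claw": 0.8,"tx": 0,"ty": 0,"tz": 0,"ax": 0,"ay": 0,"az": 0}
    - {"claw": 1,"tx": 0,"ty": 0,"tz": 0,"ax": 0,"ay": 0,"az": 0}
    - {"claw": 1,"tx": 0,"ty": 0,"tz": 0,"ax": 0,"ay": 0,"az": 0}
    - {"claw": 1,"tx": 0,"ty": 0,"tz": 0,"ax": 0,"ay": 0,"az": 0}
    - {"claw": 1,"tx": 0,"ty": 0,"tz": 0,"ax": 0,"ay": 0,"az": 0}

```text
clock: 12.97
tcp_pos: [0.4589, 0.2836, 0.2215]
orientation: [2.312, 2.127, 0.002]
contact_force: [0.0, -0.3, 5.3]
grip_width: 0.0589
gripper_force: 25.9
```

>>> arm_command:
  plan:
    - {"claw": 1,"tx": 0,"ty": 0,"tz": -0.02,"ax": 0,"ay": 0,"az": 0}
    - {"claw": 1,"tx": 0,"ty": 0,"tz": -0.04,"ax": 0,"ay": 0,"az": 0}
    - {"claw": 1,"tx": 0,"ty": 0,"tz": -0.04,"ax": 0,"ay": 0,"az": 0}
    - {"claw": 1,"tx": 0,"ty": 0,"tz": -0.035,"ax": 0,"ay": 0,"az": 0}
    - {"claw": 1,"tx": -0.02,"ty": 0,"tz": -0.02,"ax": 0,"ay": 0,"az": 0}
    - {"claw": 1,"tx": -0.04,"ty": 0.009,"tz": 0,"ax": 0,"ay": 0,"az": 0}
    - {"claw": 1,"tx": -0.04,"ty": 0.009,"tz": 0,"ax": 0,"ay": 0,"az": 0}
    - {"claw": 1,"tx": -0.04,"ty": 0.009,"tz": 0,"ax": 0,"ay": 0,"az": 0}
    - {"claw": 1,"tx": -0.04,"ty": 0.009,"tz": 0,"ax": 0,"ay": 0,"az": 0}
    - {"claw": 1,"tx": -0.04,"ty": 0.009,"tz": 0,"ax": 0,"ay": 0,"az": 0}

```text
clock: 13.8
tcp_pos: [0.4849, 0.0583, 0.376]
orientation: [2.311, 2.127, 0.0]
contact_force: [1.8, -0.3, -1.2]
grip_width: 0.0589
gripper_force: 27.3
```

```bash
python3 p.py 0.5295 -0.207 0.32 96.5 8
```

```text
tilt [ 7.e-04 -4.e-04 -1.e+00] d [ 0.0446 -0.2653 -0.056 ] turn -11.25
tx -0.0326 ty 0.0083 tz 0.0070 az -1.41
tx -0.0328 ty 0.0075 tz 0.0070 az -1.41
tx -0.0330 ty 0.0067 tz 0.0070 az -1.41
tx -0.0331 ty 0.0059 tz 0.0070 az -1.41
tx -0.0332 ty 0.0051 tz 0.0070 az -1.41
tx -0.0334 ty 0.0042 tz 0.0070 az -1.41
tx -0.0334 ty 0.0034 tz 0.0070 az -1.41
tx -0.0335 ty 0.0026 tz 0.0070 az -1.41
```

>>> arm_command:
  plan:
    - {"claw": 1,"tx": -0.0325,"ty": 0.008,"tz": 0.007,"ax": 0,"ay": 0,"az": -1.4}
    - {"claw": 1,"tx": -0.033,"ty": 0.0075,"tz": 0.007,"ax": 0,"ay": 0,"az": -1.4}
    - {"claw": 1,"tx": -0.033,"ty": 0.0065,"tz": 0.007,"ax": 0,"ay": 0,"az": -1.4}
    - {"claw": 1,"tx": -0.033,"ty": 0.006,"tz": 0.007,"ax": 0,"ay": 0,"az": -1.4}
    - {"claw": 1,"tx": -0.033,"ty": 0.005,"tz": 0.007,"ax": 0,"ay": 0,"az": -1.4}
    - {"claw": 1,"tx": -0.033,"ty": 0.0045,"tz": 0.007,"ax": 0,"ay": 0,"az": -1.4}
    - {"claw": 1,"tx": -0.033,"ty": 0.0035,"tz": 0.007,"ax": 0,"ay": 0,"az": -1.4}
    - {"claw": 1,"tx": -0.033,"ty": 0.0025,"tz": 0.007,"ax": 0,"ay": 0,"az": -1.4}
    - {"claw": 1,"tx": 0,"ty": 0,"tz": 0.02,"ax": 0,"ay": 0,"az": 0}
    - {"claw": 1,"tx": 0,"ty": 0,"tz": 0.02,"ax": 0,"ay": 0,"az": 0}

```text
clock: 14.63
tcp_pos: [0.5294, -0.2066, 0.2796]
orientation: [2.097, 2.336, 0.0]
contact_force: [-1.2, 0.7, -0.9]
grip_width: 0.0586
gripper_force: 27.3
```

```bash
python3 p.py 0.5295 -0.207 0.235 96.5 4
python3 - <<'E'
from h import *
look('wrist','pics/w4.png')
print([(round(d['confidence'],2),world('wrist',d['location']).round(4).tolist()) for d in r.tip_of('cup','wrist')[:3]],r.get_obs()['tcp_pos'])
E
```

```text
tilt [ 0.0019 -0.0015 -1.    ] d [ 0.0001 -0.0004 -0.0446] turn -0.35
tx -0.0001 ty 0.0000 tz 0.0111 az -0.09
tx -0.0001 ty 0.0000 tz 0.0111 az -0.09
tx -0.0001 ty 0.0000 tz 0.0111 az -0.09
tx -0.0001 ty 0.0000 tz 0.0111 az -0.09
[(0.83, [0.5235, -0.1989, 0.0597])] [ 0.52779584 -0.2038038   0.27686306]
```

View pics/w4.png

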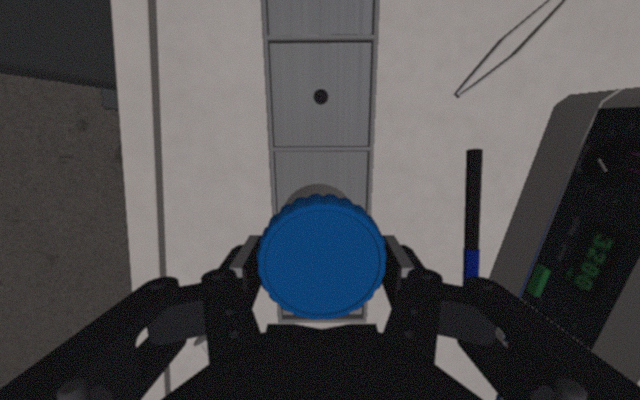

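The lid is held level between the pads, centre (322,256), with the target compartment beneath it. I'll compute its offset from the TCP.

Run:
```python
from h import *
p=r.get_obs()['tcp_pos'];print(p,ray('wrist',322,256,p[2]-.2215+.072)-p, pix('wrist',(.5295,-.2049,.012)))
print(ray('wrist',320,206,.012),ray('wrist',(268+376)/2,235,.012))
```

```text
[ 0.52779584 -0.2038038   0.27686306] [-0.00058235  0.00595505 -0.1495    ] [324.05882589 202.58970962]
[ 0.52641491 -0.20828462  0.012     ] [ 0.53108104 -0.23433896  0.012     ]
```

>>> arm_command:
  plan:
    - {"claw": 1,"tx": -0.003,"ty": 0.001,"tz": 0.012,"ax": 0,"ay": 0,"az": 0}
    - {"claw": 1,"tx": -0.003,"ty": 0,"tz": 0.012,"ax": 0,"ay": 0,"az": 0}
    - {"claw": 1,"tx": 0,"ty": 0,"tz": 0.012,"ax": 0,"ay": 0,"az": 0}
    - {"claw": 1,"tx": 0,"ty": 0,"tz": 0.009,"ax": 0,"ay": 0,"az": 0}
    - {"claw": 1,"tx": 0,"ty": 0,"tz": 0.004,"ax": 0,"ay": 0,"az": 0}
    - {"claw": 1,"tx": 0,"ty": 0,"tz": 0.002,"ax": 0,"ay": 0,"az": 0}
    - {"claw": 1,"tx": 0,"ty": 0,"tz": 0,"ax": 0,"ay": 0,"az": 0}
    - {"claw": 1,"tx": 0,"ty": 0,"tz": 0,"ax": 0,"ay": 0,"az": 0}
    - {"claw": 1,"tx": 0,"ty": 0,"tz": 0,"ax": 0,"ay": 0,"az": 0}
    - {"claw": 1,"tx": 0,"ty": 0,"tz": 0,"ax": 0,"ay": 0,"az": 0}

```text
clock: 15.57
tcp_pos: [0.5312, -0.2094, 0.2293]
orientation: [2.093, 2.342, 0.001]
contact_force: [-0.2, 1.3, 0.2]
grip_width: 0.0589
gripper_force: 27.3
```

>>> arm_command:
  plan:
    - {"claw": 1,"tx": 0,"ty": -0.001,"tz": 0.003,"ax": 0,"ay": 0,"az": 0}
    - {"claw": 1,"tx": 0,"ty": 0,"tz": 0.003,"ax": 0,"ay": 0,"az": 0}
    - {"claw": 1,"tx": 0,"ty": 0,"tz": 0.002,"ax": 0,"ay": 0,"az": 0}
    - {"claw": 1,"tx": 0,"ty": 0,"tz": 0.001,"ax": 0,"ay": 0,"az": 0}
    - {"claw": 1,"tx": 0,"ty": 0,"tz": 0.0005,"ax": 0,"ay": 0,"az": 0}
    - {"claw": 1,"tx": 0,"ty": 0,"tz": 0,"ax": 0,"ay": 0,"az": 0}
    - {"claw": 1,"tx": 0,"ty": 0,"tz": 0,"ax": 0,"ay": 0,"az": 0}
    - {"claw": 1,"tx": 0,"ty": 0,"tz": 0,"ax": 0,"ay": 0,"az": 0}
    - {"claw": 1,"tx": 0,"ty": 0,"tz": 0,"ax": 0,"ay": 0,"az": 0}
    - {"claw": 1,"tx": 0,"ty": 0,"tz": 0,"ax": 0,"ay": 0,"az": 0}

```text
clock: 16.4
tcp_pos: [0.5299, -0.2097, 0.2196]
orientation: [-2.094, -2.342, 0.001]
contact_force: [-2.9, 0.4, 6.7]
grip_width: 0.0589
gripper_force: 27.6
```

Contact with the floor (6.7 N). Release, rise, and head for the tape.

>>> arm_command:
  plan:
    - {"claw": 0.3,"tx": 0,"ty": 0,"tz": 0,"ax": 0,"ay": 0,"az": 0}
    - {"claw": 0.2,"tx": 0,"ty": 0,"tz": 0,"ax": 0,"ay": 0,"az": 0}
    - {"claw": 0.1,"tx": 0,"ty": 0,"tz": 0,"ax": 0,"ay": 0,"az": 0}
    - {"claw": 0,"tx": 0,"ty": 0,"tz": 0,"ax": 0,"ay": 0,"az": 0}
    - {"claw": 0,"tx": 0,"ty": 0,"tz": 0,"ax": 0,"ay": 0,"az": 0}
    - {"claw": 0,"tx": 0,"ty": 0,"tz": -0.01,"ax": 0,"ay": 0,"az": 0}
    - {"claw": 0,"tx": 0,"ty": 0,"tz": -0.03,"ax": 0,"ay": 0,"az": 0}
    - {"claw": 0,"tx": 0,"ty": 0,"tz": -0.04,"ax": 0,"ay": 0,"az": 0}
    - {"claw": 0,"tx": 0.02,"ty": 0,"tz": -0.03,"ax": 0,"ay": 0,"az": 1.5}
    - {"claw": 0,"tx": 0.04,"ty": 0,"tz": -0.01,"ax": 0,"ay": 0,"az": 1.5}

```text
clock: 17.23
tcp_pos: [0.5257, -0.154, 0.3445]
orientation: [2.159, 2.27, 0.004]
contact_force: [1.5, 1.0, 0.7]
grip_width: 0.0854
gripper_force: 0.0
```

```bash
python3 p.py 0.4420 0.1985 0.33 85.3 10
```

```text
tilt [ 0.0077 -0.0041 -1.    ] d [-0.0837  0.3525 -0.0145] turn 7.58
tx 0.0356 ty -0.0066 tz 0.0014 az 0.76
tx 0.0355 ty -0.0071 tz 0.0014 az 0.76
tx 0.0354 ty -0.0075 tz 0.0014 az 0.76
tx 0.0353 ty -0.0080 tz 0.0014 az 0.76
tx 0.0352 ty -0.0085 tz 0.0014 az 0.76
tx 0.0351 ty -0.0089 tz 0.0014 az 0.76
tx 0.0350 ty -0.0094 tz 0.0014 az 0.76
tx 0.0349 ty -0.0099 tz 0.0014 az 0.76
tx 0.0347 ty -0.0103 tz 0.0014 az 0.76
tx 0.0346 ty -0.0108 tz 0.0014 az 0.76
```

>>> arm_command:
  plan:
    - {"claw": 0,"tx": 0.035,"ty": -0.0065,"tz": 0,"ax": 0,"ay": 0,"az": 0.82}
    - {"claw": 0,"tx": 0.035,"ty": -0.007,"tz": 0,"ax": 0,"ay": 0,"az": 0.82}
    - {"claw": 0,"tx": 0.035,"ty": -0.0075,"tz": 0,"ax": 0,"ay": 0,"az": 0.82}
    - {"claw": 0,"tx": 0.035,"ty": -0.008,"tz": 0,"ax": 0,"ay": 0,"az": 0.82}
    - {"claw": 0,"tx": 0.035,"ty": -0.0085,"tz": 0,"ax": 0,"ay": 0,"az": 0.82}
    - {"claw": 0,"tx": 0.035,"ty": -0.009,"tz": 0,"ax": 0,"ay": 0,"az": 0.82}
    - {"claw": 0,"tx": 0.035,"ty": -0.0095,"tz": 0,"ax": 0,"ay": 0,"az": 0.82}
    - {"claw": 0,"tx": 0.035,"ty": -0.01,"tz": 0,"ax": 0,"ay": 0,"az": 0.82}
    - {"claw": 0,"tx": 0.035,"ty": -0.0105,"tz": 0,"ax": 0,"ay": 0,"az": 0.82}
    - {"claw": 0,"tx": 0.026,"ty": -0.0105,"tz": 0,"ax": 0,"ay": 0,"az": 0.82}

```text
clock: 18.07
tcp_pos: [0.4374, 0.1949, 0.3403]
orientation: [-2.31, -2.129, -0.003]
contact_force: [-0.2, -0.3, -0.1]
grip_width: 0.0851
gripper_force: 0.0
```

```bash
python3 - <<'E'
from h import *
a=look('wrist'); b=look('side')
for n in ('wrist','side'):
  for t in ('tape','bottle','cup'): print(n,t,[(round(d['confidence'],2),world(n,d['location']).round(4).tolist()) for d in r.tip_of(t,n)[:3]])
o=np.zeros((600,800,3),np.uint8);o[:400,:640]=a;o[400:,:282]=cv2.resize(b[180:350,140:380],(282,200));cv2.imwrite('pics/w5.png',o[:,:,::-1])
E
python3 p.py 0.4420 0.1985 0.33 85.3 10
```

```text
wrist tape [(0.56, [0.4426, 0.1949, 0.009])]
wrist bottle [(0.97, [0.4396, 0.1085, 0.0013])]
wrist cup []
side tape [(0.74, [0.4423, 0.1991, 0.0081])]
side bottle [(0.79, [0.4365, 0.1149, 0.0131])]
side cup [(0.83, [0.5275, -0.2092, 0.008]), (0.61, [0.4499, 0.2399, 0.0006])]
tilt [ 0.e+00 -7.e-04 -1.e+00] d [ 0.0032  0.008  -0.0092] turn -0.21
tx 0.0008 ty 0.0002 tz 0.0009 az -0.02
tx 0.0008 ty 0.0002 tz 0.0009 az -0.02
tx 0.0008 ty 0.0002 tz 0.0009 az -0.02
tx 0.0008 ty 0.0002 tz 0.0009 az -0.02
tx 0.0008 ty 0.0002 tz 0.0009 az -0.02
tx 0.0008 ty 0.0002 tz 0.0009 az -0.02
tx 0.0008 ty 0.0002 tz 0.0009 az -0.02
tx 0.0008 ty 0.0002 tz 0.0009 az -0.02
tx 0.0008 ty 0.0002 tz 0.0009 az -0.02
tx 0.0008 ty 0.0002 tz 0.0009 az -0.02
```

View pics/w5.png

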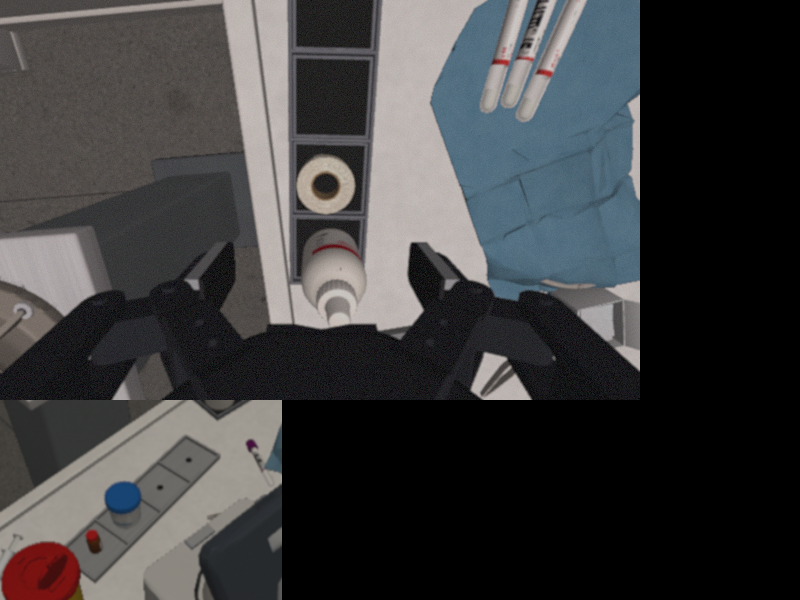

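The cup stands in compartment −0.041 next to the vial. The tape's top ring is at (326,184) and the bottle is in the compartment below it.

```bash
python3 - <<'E'
from h import *
print(r.get_obs()['tcp_pos'],ray('wrist',326,184,.031),ray('wrist',341,318,.12))
E
python3 p.py 0.4420 0.1990 0.19 85.3 10
```

```text
[0.43884572 0.19045629 0.33922261] [0.44467546 0.19469642 0.031     ] [0.44777875 0.10846724 0.12      ]
tilt [ 0.e+00 -7.e-04 -1.e+00] d [ 0.0032  0.0085 -0.1492] turn -0.21
tx 0.0009 ty 0.0002 tz 0.0149 az -0.02
tx 0.0009 ty 0.0002 tz 0.0149 az -0.02
tx 0.0009 ty 0.0002 tz 0.0149 az -0.02
tx 0.0009 ty 0.0002 tz 0.0149 az -0.02
tx 0.0009 ty 0.0002 tz 0.0149 az -0.02
tx 0.0009 ty 0.0002 tz 0.0149 az -0.02
tx 0.0009 ty 0.0002 tz 0.0149 az -0.02
tx 0.0009 ty 0.0002 tz 0.0149 az -0.02
tx 0.0009 ty 0.0002 tz 0.0149 az -0.02
tx 0.0009 ty 0.0002 tz 0.0149 az -0.02
```

>>> arm_command:
  plan:
    - {"claw": 0,"tx": 0.005,"ty": 0.002,"tz": 0,"ax": 0,"ay": 0,"az": 0}
    - {"claw": 0,"tx": 0.0045,"ty": 0.002,"tz": 0.01,"ax": 0,"ay": 0,"az": 0}
    - {"claw": 0,"tx": 0,"ty": 0,"tz": 0.02,"ax": 0,"ay": 0,"az": 0}
    - {"claw": 0,"tx": 0,"ty": 0,"tz": 0.025,"ax": 0,"ay": 0,"az": 0}
    - {"claw": 0,"tx": 0,"ty": 0,"tz": 0.025,"ax": 0,"ay": 0,"az": 0}
    - {"claw": 0,"tx": 0,"ty": 0,"tz": 0.02,"ax": 0,"ay": 0,"az": 0}
    - {"claw": 0,"tx": 0,"ty": 0,"tz": 0.02,"ax": 0,"ay": 0,"az": 0}
    - {"claw": 0,"tx": 0,"ty": 0,"tz": 0.015,"ax": 0,"ay": 0,"az": 0}
    - {"claw": 0,"tx": 0,"ty": 0,"tz": 0,"ax": 0,"ay": 0,"az": 0}
    - {"claw": 0,"tx": 0,"ty": 0,"tz": 0,"ax": 0,"ay": 0,"az": 0}

```text
clock: 19.3
tcp_pos: [0.4429, 0.2011, 0.2033]
orientation: [-2.311, -2.127, 0.003]
contact_force: [-0.5, 0.5, 1.0]
grip_width: 0.0852
gripper_force: 0.0
```

```bash
python3 p.py 0.4425 0.199 0.1845 85.3 10
```

```text
tilt [-2.1e-03 -5.0e-04 -1.0e+00] d [-0.0004 -0.0021 -0.0188] turn -0.05
tx -0.0002 ty -0.0000 tz 0.0019 az -0.01
```

>>> arm_command:
  plan:
    - {"claw": 0,"tx": -0.002,"ty": 0,"tz": 0.008,"ax": 0,"ay": 0,"az": 0}
    - {"claw": 0,"tx": 0,"ty": 0,"tz": 0.007,"ax": 0,"ay": 0,"az": 0}
    - {"claw": 0,"tx": 0,"ty": 0,"tz": 0.0035,"ax": 0,"ay": 0,"az": 0}
    - {"claw": 0,"tx": 0,"ty": 0,"tz": 0,"ax": 0,"ay": 0,"az": 0}
    - {"claw": 0.1,"tx": 0,"ty": 0,"tz": 0,"ax": 0,"ay": 0,"az": 0}
    - {"claw": 0.2,"tx": 0,"ty": 0,"tz": 0,"ax": 0,"ay": 0,"az": 0}
    - {"claw": 0.25,"tx": 0,"ty": 0,"tz": 0,"ax": 0,"ay": 0,"az": 0}
    - {"claw": 0.3,"tx": 0,"ty": 0,"tz": 0,"ax": 0,"ay": 0,"az": 0}
    - {"claw": 0.35,"tx": 0,"ty": 0,"tz": 0,"ax": 0,"ay": 0,"az": 0}
    - {"claw": 0.4,"tx": 0,"ty": 0,"tz": 0,"ax": 0,"ay": 0,"az": 0}

```text
clock: 20.13
tcp_pos: [0.443, 0.1991, 0.1862]
orientation: [2.312, 2.127, 0.001]
contact_force: [-1.5, -0.1, 5.4]
grip_width: 0.056
gripper_force: 25.6
```

>>> arm_command:
  squeeze: 25
  plan:
    - {"claw": 0.6,"tx": 0,"ty": 0,"tz": 0,"ax": 0,"ay": 0,"az": 0}
    - {"claw": 1,"tx": 0,"ty": 0,"tz": 0,"ax": 0,"ay": 0,"az": 0}
    - {"claw": 1,"tx": 0,"ty": 0,"tz": 0,"ax": 0,"ay": 0,"az": 0}
    - {"claw": 1,"tx": 0,"ty": 0,"tz": 0,"ax": 0,"ay": 0,"az": 0}
    - {"claw": 1,"tx": 0,"ty": 0,"tz": 0,"ax": 0,"ay": 0,"az": 0}
    - {"claw": 1,"tx": 0,"ty": 0,"tz": 0,"ax": 0,"ay": 0,"az": 0}
    - {"claw": 1,"tx": 0,"ty": 0,"tz": 0,"ax": 0,"ay": 0,"az": 0}
    - {"claw": 1,"tx": 0,"ty": 0,"tz": 0,"ax": 0,"ay": 0,"az": 0}
    - {"claw": 1,"tx": 0,"ty": 0,"tz": -0.01,"ax": 0,"ay": 0,"az": 0}
    - {"claw": 1,"tx": 0,"ty": 0,"tz": -0.02,"ax": 0,"ay": 0,"az": 0}

```text
clock: 20.97
tcp_pos: [0.4421, 0.1986, 0.215]
orientation: [-2.311, -2.127, 0.006]
contact_force: [-0.0, 0.4, -0.7]
grip_width: 0.0559
gripper_force: 27.1
```

Run:
```python
from h import *
a=look('wrist','pics/w6.png');print(r.get_obs()['tcp_pos'])
```

```text
[0.44351473 0.1996061  0.21903033]
```

View pics/w6.png

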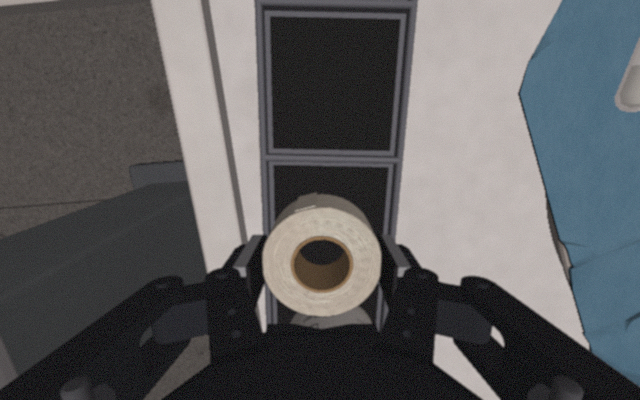

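The tape is held level; its top ring is centred at (323,262).

```bash
python3 - <<'E'
from h import *
p=r.get_obs()['tcp_pos'];print(ray('wrist',323,262,p[2]-.1862+.031)-p)
E
python3 p.py 0.5202 -0.1233 0.33 96.5 10
```

```text
[ 0.00183208 -0.00023118 -0.1552    ]
tilt [ 2.1e-03  8.0e-04 -1.0e+00] d [ 0.0767 -0.3229  0.111 ] turn -11.24
tx -0.0315 ty 0.0103 tz -0.0111 az -1.12
tx -0.0317 ty 0.0097 tz -0.0111 az -1.12
tx -0.0319 ty 0.0091 tz -0.0111 az -1.12
tx -0.0321 ty 0.0084 tz -0.0111 az -1.12
tx -0.0323 ty 0.0078 tz -0.0111 az -1.12
tx -0.0324 ty 0.0072 tz -0.0111 az -1.12
tx -0.0325 ty 0.0065 tz -0.0111 az -1.12
tx -0.0327 ty 0.0059 tz -0.0111 az -1.12
tx -0.0328 ty 0.0053 tz -0.0111 az -1.12
tx -0.0329 ty 0.0046 tz -0.0111 az -1.12
```

>>> arm_command:
  plan:
    - {"claw": 1,"tx": 0,"ty": 0,"tz": -0.04,"ax": 0,"ay": 0,"az": 0}
    - {"claw": 1,"tx": 0,"ty": 0,"tz": -0.041,"ax": 0,"ay": 0,"az": 0}
    - {"claw": 1,"tx": 0,"ty": 0,"tz": -0.041,"ax": 0,"ay": 0,"az": 0}
    - {"claw": 1,"tx": -0.02,"ty": 0.005,"tz": -0.01,"ax": 0,"ay": 0,"az": -1.2}
    - {"claw": 1,"tx": -0.039,"ty": 0.01,"tz": 0,"ax": 0,"ay": 0,"az": -1.5}
    - {"claw": 1,"tx": -0.039,"ty": 0.01,"tz": 0,"ax": 0,"ay": 0,"az": -1.5}
    - {"claw": 1,"tx": -0.039,"ty": 0.009,"tz": 0,"ax": 0,"ay": 0,"az": -1.5}
    - {"claw": 1,"tx": -0.039,"ty": 0.009,"tz": 0,"ax": 0,"ay": 0,"az": -1.5}
    - {"claw": 1,"tx": -0.039,"ty": 0.008,"tz": 0,"ax": 0,"ay": 0,"az": -1.5}
    - {"claw": 1,"tx": -0.039,"ty": 0.008,"tz": 0,"ax": 0,"ay": 0,"az": -1.5}

```text
clock: 21.85
tcp_pos: [0.5007, -0.0571, 0.3485]
orientation: [2.111, 2.325, 0.0]
contact_force: [1.2, 0.2, -0.8]
grip_width: 0.0564
gripper_force: 27.4
```

```bash
python3 p.py 0.519 -0.1233 0.23 96.5 6
```

```text
tilt [ 7.e-04 -4.e-04 -1.e+00] d [ 0.0183 -0.0662 -0.1185] turn -0.98
tx -0.0113 ty 0.0020 tz 0.0198 az -0.16
tx -0.0113 ty 0.0019 tz 0.0198 az -0.16
tx -0.0113 ty 0.0019 tz 0.0198 az -0.16
tx -0.0113 ty 0.0019 tz 0.0198 az -0.16
tx -0.0113 ty 0.0018 tz 0.0198 az -0.16
tx -0.0113 ty 0.0018 tz 0.0198 az -0.16
```

>>> arm_command:
  plan:
    - {"claw": 1,"tx": -0.021,"ty": 0.0035,"tz": 0,"ax": 0,"ay": 0,"az": -0.5}
    - {"claw": 1,"tx": -0.021,"ty": 0.0035,"tz": 0.01,"ax": 0,"ay": 0,"az": -0.5}
    - {"claw": 1,"tx": -0.021,"ty": 0.003,"tz": 0.02,"ax": 0,"ay": 0,"az": 0}
    - {"claw": 1,"tx": 0,"ty": 0,"tz": 0.03,"ax": 0,"ay": 0,"az": 0}
    - {"claw": 1,"tx": 0,"ty": 0,"tz": 0.03,"ax": 0,"ay": 0,"az": 0}
    - {"claw": 1,"tx": 0,"ty": 0,"tz": 0.02,"ax": 0,"ay": 0,"az": 0}
    - {"claw": 1,"tx": 0,"ty": 0,"tz": 0.01,"ax": 0,"ay": 0,"az": 0}
    - {"claw": 1,"tx": 0,"ty": 0,"tz": 0.01,"ax": 0,"ay": 0,"az": 0}
    - {"claw": 1,"tx": 0,"ty": 0,"tz": 0,"ax": 0,"ay": 0,"az": 0}
    - {"claw": 1,"tx": 0,"ty": 0,"tz": 0,"ax": 0,"ay": 0,"az": 0}

```text
clock: 22.68
tcp_pos: [0.5178, -0.1166, 0.2184]
orientation: [2.093, 2.342, 0.001]
contact_force: [-0.9, 0.3, -1.0]
grip_width: 0.0561
gripper_force: 27.4
```

```bash
python3 p.py 0.519 -0.1233 0.1845 96.5 6
```

```text
tilt [ 8.e-04 -1.e-04 -1.e+00] d [ 0.0012 -0.0067 -0.0339] turn -0.05
tx -0.0011 ty 0.0001 tz 0.0056 az -0.01
```

>>> arm_command:
  plan:
    - {"claw": 1,"tx": -0.003,"ty": 0.001,"tz": 0.007,"ax": 0,"ay": 0,"az": 0}
    - {"claw": 1,"tx": -0.003,"ty": 0,"tz": 0.007,"ax": 0,"ay": 0,"az": 0}
    - {"claw": 1,"tx": 0,"ty": 0,"tz": 0.007,"ax": 0,"ay": 0,"az": 0}
    - {"claw": 1,"tx": 0,"ty": 0,"tz": 0.006,"ax": 0,"ay": 0,"az": 0}
    - {"claw": 1,"tx": 0,"ty": 0,"tz": 0.004,"ax": 0,"ay": 0,"az": 0}
    - {"claw": 1,"tx": 0,"ty": 0,"tz": 0.002,"ax": 0,"ay": 0,"az": 0}
    - {"claw": 1,"tx": 0,"ty": 0,"tz": 0.001,"ax": 0,"ay": 0,"az": 0}
    - {"claw": 1,"tx": 0,"ty": 0,"tz": 0,"ax": 0,"ay": 0,"az": 0}
    - {"claw": 1,"tx": 0,"ty": 0,"tz": 0,"ax": 0,"ay": 0,"az": 0}
    - {"claw": 1,"tx": 0,"ty": 0,"tz": 0,"ax": 0,"ay": 0,"az": 0}

```text
clock: 23.52
tcp_pos: [0.5188, -0.1224, 0.1843]
orientation: [-2.093, -2.343, 0.002]
contact_force: [-5.5, 0.3, 9.8]
grip_width: 0.0561
gripper_force: 28.2
```

>>> arm_command:
  plan:
    - {"claw": 0.3,"tx": 0,"ty": 0,"tz": 0,"ax": 0,"ay": 0,"az": 0}
    - {"claw": 0.2,"tx": 0,"ty": 0,"tz": 0,"ax": 0,"ay": 0,"az": 0}
    - {"claw": 0.1,"tx": 0,"ty": 0,"tz": 0,"ax": 0,"ay": 0,"az": 0}
    - {"claw": 0,"tx": 0,"ty": 0,"tz": 0,"ax": 0,"ay": 0,"az": 0}
    - {"claw": 0,"tx": 0,"ty": 0,"tz": 0,"ax": 0,"ay": 0,"az": 0}
    - {"claw": 0,"tx": 0,"ty": 0,"tz": -0.01,"ax": 0,"ay": 0,"az": 0}
    - {"claw": 0,"tx": 0,"ty": 0,"tz": -0.03,"ax": 0,"ay": 0,"az": 0}
    - {"claw": 0,"tx": 0,"ty": 0,"tz": -0.04,"ax": 0,"ay": 0,"az": 0}
    - {"claw": 0,"tx": 0,"ty": 0,"tz": -0.04,"ax": 0,"ay": 0,"az": 0}
    - {"claw": 0,"tx": 0.02,"ty": 0,"tz": -0.03,"ax": 0,"ay": 0,"az": 1.2}

```text
clock: 24.35
tcp_pos: [0.5173, -0.106, 0.3372]
orientation: [2.122, 2.313, 0.0]
contact_force: [0.7, 0.2, -0.2]
grip_width: 0.0855
gripper_force: 0.0
```

```bash
python3 p.py 0.4400 0.1130 0.35 85.3 8
```

```text
tilt [ 0.0026 -0.002  -1.    ] d [-0.0773  0.219   0.0128] turn 9.63
tx 0.0281 ty -0.0073 tz -0.0016 az 1.20
tx 0.0279 ty -0.0079 tz -0.0016 az 1.20
tx 0.0278 ty -0.0084 tz -0.0016 az 1.20
tx 0.0276 ty -0.0090 tz -0.0016 az 1.20
tx 0.0274 ty -0.0096 tz -0.0016 az 1.20
tx 0.0272 ty -0.0102 tz -0.0016 az 1.20
tx 0.0270 ty -0.0107 tz -0.0016 az 1.20
tx 0.0267 ty -0.0113 tz -0.0016 az 1.20
```

>>> arm_command:
  plan:
    - {"claw": 0,"tx": 0.028,"ty": -0.0075,"tz": 0,"ax": 0,"ay": 0,"az": 1.25}
    - {"claw": 0,"tx": 0.028,"ty": -0.008,"tz": 0,"ax": 0,"ay": 0,"az": 1.25}
    - {"claw": 0,"tx": 0.028,"ty": -0.0085,"tz": 0,"ax": 0,"ay": 0,"az": 1.25}
    - {"claw": 0,"tx": 0.0275,"ty": -0.009,"tz": 0,"ax": 0,"ay": 0,"az": 1.25}
    - {"claw": 0,"tx": 0.0275,"ty": -0.0095,"tz": 0,"ax": 0,"ay": 0,"az": 1.25}
    - {"claw": 0,"tx": 0.027,"ty": -0.01,"tz": 0,"ax": 0,"ay": 0,"az": 1.25}
    - {"claw": 0,"tx": 0.027,"ty": -0.0105,"tz": 0,"ax": 0,"ay": 0,"az": 1.25}
    - {"claw": 0,"tx": 0.023,"ty": -0.011,"tz": 0,"ax": 0,"ay": 0,"az": 1.25}
    - {"claw": 0,"tx": 0,"ty": 0,"tz": 0,"ax": 0,"ay": 0,"az": 0}
    - {"claw": 0,"tx": 0,"ty": 0,"tz": 0,"ax": 0,"ay": 0,"az": 0}

```text
clock: 25.18
tcp_pos: [0.4387, 0.1137, 0.3344]
orientation: [2.307, 2.131, 0.001]
contact_force: [0.3, 0.1, -0.5]
grip_width: 0.0855
gripper_force: 0.0
```

```bash
python3 - <<'E'
from h import *
a=look('wrist'); b=look('side')
for n in ('wrist','side'):
  for t in ('bottle','tape'): print(n,t,[(round(d['confidence'],2),world(n,d['location']).round(4).tolist()) for d in r.tip_of(t,n)[:3]])
o=np.zeros((600,800,3),np.uint8);o[:250,:400]=cv2.resize(a,(400,250));o[:340,410:800]=cv2.resize(b[180:350,160:355],(390,340));cv2.imwrite('pics/w7.png',o[:,:,::-1])
E
python3 p.py 0.4395 0.1135 0.236 85.3 10
```

```text
wrist bottle [(0.72, [0.4394, 0.1101, -0.0001])]
wrist tape []
side bottle [(0.95, [0.4363, 0.1137, 0.0102])]
side tape [(0.71, [0.5163, -0.1204, 0.0048])]
tilt [-1.e-04 -3.e-04 -1.e+00] d [-0.0001  0.0022 -0.0977] turn -0.18
tx 0.0002 ty -0.0000 tz 0.0098 az -0.02
tx 0.0002 ty -0.0000 tz 0.0098 az -0.02
tx 0.0002 ty -0.0000 tz 0.0098 az -0.02
tx 0.0002 ty -0.0000 tz 0.0098 az -0.02
tx 0.0002 ty -0.0000 tz 0.0098 az -0.02
tx 0.0002 ty -0.0000 tz 0.0098 az -0.02
tx 0.0002 ty -0.0000 tz 0.0098 az -0.02
tx 0.0002 ty -0.0000 tz 0.0098 az -0.02
tx 0.0002 ty -0.0000 tz 0.0098 az -0.02
tx 0.0002 ty -0.0000 tz 0.0098 az -0.02
```

View pics/w7.png

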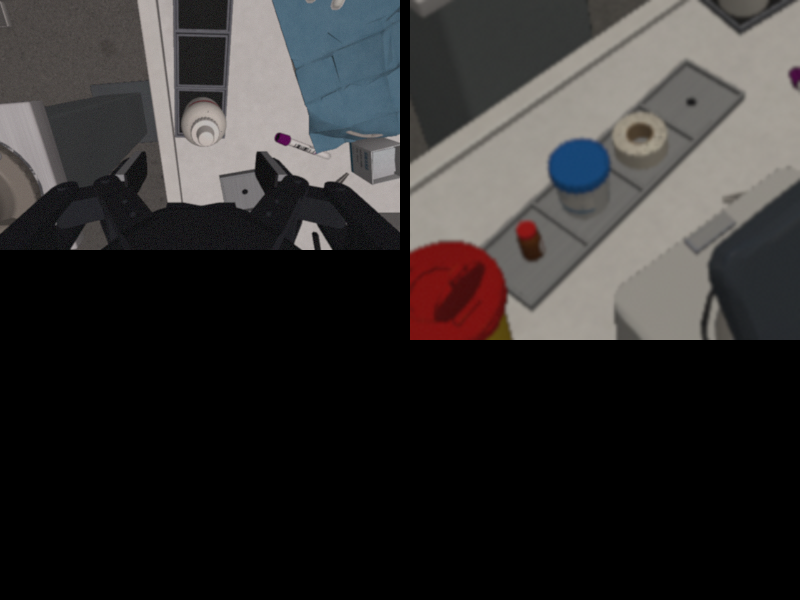

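The tape lies flat beside the cup, and the bottle's cap is centred under the gripper. Grasping the bottle.

>>> arm_command:
  plan:
    - {"claw": 0,"tx": 0,"ty": 0,"tz": 0.01,"ax": 0,"ay": 0,"az": 0}
    - {"claw": 0,"tx": 0,"ty": 0,"tz": 0.015,"ax": 0,"ay": 0,"az": 0}
    - {"claw": 0,"tx": 0,"ty": 0,"tz": 0.015,"ax": 0,"ay": 0,"az": 0}
    - {"claw": 0,"tx": 0,"ty": 0,"tz": 0.015,"ax": 0,"ay": 0,"az": 0}
    - {"claw": 0,"tx": 0,"ty": 0,"tz": 0.015,"ax": 0,"ay": 0,"az": 0}
    - {"claw": 0,"tx": 0,"ty": 0,"tz": 0.015,"ax": 0,"ay": 0,"az": 0}
    - {"claw": 0,"tx": 0,"ty": 0,"tz": 0.01,"ax": 0,"ay": 0,"az": 0}
    - {"claw": 0,"tx": 0,"ty": 0,"tz": 0.007,"ax": 0,"ay": 0,"az": 0}
    - {"claw": 0,"tx": 0,"ty": 0,"tz": 0,"ax": 0,"ay": 0,"az": 0}
    - {"claw": 0,"tx": 0,"ty": 0,"tz": 0,"ax": 0,"ay": 0,"az": 0}

```text
clock: 26.32
tcp_pos: [0.4393, 0.1124, 0.2316]
orientation: [-2.312, -2.127, 0.0]
contact_force: [-0.5, 0.7, 1.1]
grip_width: 0.0853
gripper_force: 0.0
```

>>> arm_command:
  squeeze: 40
  plan:
    - {"claw": 0.1,"tx": 0,"ty": 0,"tz": 0,"ax": 0,"ay": 0,"az": 0}
    - {"claw": 0.15,"tx": 0,"ty": 0,"tz": 0,"ax": 0,"ay": 0,"az": 0}
    - {"claw": 0.2,"tx": 0,"ty": 0,"tz": 0,"ax": 0,"ay": 0,"az": 0}
    - {"claw": 0.25,"tx": 0,"ty": 0,"tz": 0,"ax": 0,"ay": 0,"az": 0}
    - {"claw": 0.3,"tx": 0,"ty": 0,"tz": 0,"ax": 0,"ay": 0,"az": 0}
    - {"claw": 0.5,"tx": 0,"ty": 0,"tz": 0,"ax": 0,"ay": 0,"az": 0}
    - {"claw": 1,"tx": 0,"ty": 0,"tz": 0,"ax": 0,"ay": 0,"az": 0}
    - {"claw": 1,"tx": 0,"ty": 0,"tz": 0,"ax": 0,"ay": 0,"az": 0}
    - {"claw": 1,"tx": 0,"ty": 0,"tz": 0,"ax": 0,"ay": 0,"az": 0}
    - {"claw": 1,"tx": 0,"ty": 0,"tz": 0,"ax": 0,"ay": 0,"az": 0}

```text
clock: 27.15
tcp_pos: [0.4397, 0.1125, 0.2325]
orientation: [2.311, 2.126, 0.001]
contact_force: [0.4, -1.6, 9.6]
grip_width: 0.0578
gripper_force: 40.7
```

>>> arm_command:
  plan:
    - {"claw": 1,"tx": 0,"ty": 0,"tz": -0.003,"ax": 0,"ay": 0,"az": 0}
    - {"claw": 1,"tx": 0,"ty": 0,"tz": -0.005,"ax": 0,"ay": 0,"az": 0}
    - {"claw": 1,"tx": 0,"ty": 0,"tz": -0.006,"ax": 0,"ay": 0,"az": 0}
    - {"claw": 1,"tx": 0,"ty": 0,"tz": -0.006,"ax": 0,"ay": 0,"az": 0}
    - {"claw": 1,"tx": 0,"ty": 0,"tz": -0.006,"ax": 0,"ay": 0,"az": 0}
    - {"claw": 1,"tx": 0,"ty": 0,"tz": -0.006,"ax": 0,"ay": 0,"az": 0}
    - {"claw": 1,"tx": 0,"ty": 0,"tz": -0.004,"ax": 0,"ay": 0,"az": 0}
    - {"claw": 1,"tx": 0,"ty": 0,"tz": 0,"ax": 0,"ay": 0,"az": 0}
    - {"claw": 1,"tx": 0,"ty": 0,"tz": 0,"ax": 0,"ay": 0,"az": 0}
    - {"claw": 1,"tx": 0,"ty": 0,"tz": 0,"ax": 0,"ay": 0,"az": 0}

```text
clock: 27.98
tcp_pos: [0.4392, 0.1122, 0.2676]
orientation: [-2.312, -2.127, 0.0]
contact_force: [-0.6, 0.5, -2.5]
grip_width: 0.0581
gripper_force: 43.0
```

Run:
```python
from h import *
a=look('wrist'); b=look('side')
print(world('side',r.tip_of('bottle','side')[0]['location']),r.get_obs()['contact_force'])
o=np.zeros((400,800,3),np.uint8);o[:250,:400]=cv2.resize(a,(400,250));o[:360,410:800]=cv2.resize(b[80:200,280:410],(390,360));cv2.imwrite('pics/w8.png',o[:,:,::-1])
```

```text
[0.43722129 0.11347109 0.04757908] [ 0.62099764  0.82342771 -1.76734073]
```

View pics/w8.png

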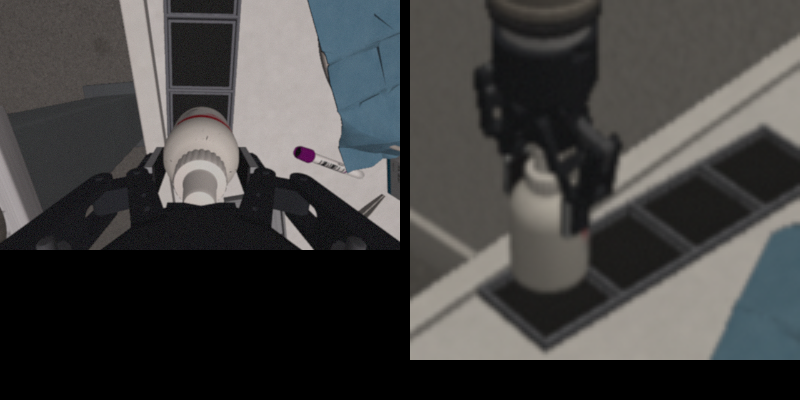

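The bottle is lifted upright, about 40 mm clear of its compartment. Carrying it to the leftmost metal compartment.

>>> arm_command:
  plan:
    - {"claw": 1,"tx": 0,"ty": 0,"tz": -0.015,"ax": 0,"ay": 0,"az": 0}
    - {"claw": 1,"tx": -0.01,"ty": 0.005,"tz": -0.015,"ax": 0,"ay": 0,"az": -1}
    - {"claw": 1,"tx": -0.02,"ty": 0.011,"tz": -0.005,"ax": 0,"ay": 0,"az": -1.5}
    - {"claw": 1,"tx": -0.025,"ty": 0.013,"tz": 0,"ax": 0,"ay": 0,"az": -2}
    - {"claw": 1,"tx": -0.025,"ty": 0.012,"tz": 0,"ax": 0,"ay": 0,"az": -2}
    - {"claw": 1,"tx": -0.025,"ty": 0.011,"tz": 0,"ax": 0,"ay": 0,"az": -2}
    - {"claw": 1,"tx": -0.025,"ty": 0.005,"tz": 0,"ax": 0,"ay": 0,"az": -1.5}
    - {"claw": 1,"tx": -0.02,"ty": 0,"tz": 0,"ax": 0,"ay": 0,"az": -1.2}
    - {"claw": 1,"tx": -0.005,"ty": 0,"tz": 0,"ax": 0,"ay": 0,"az": 0}
    - {"claw": 1,"tx": 0,"ty": 0,"tz": 0,"ax": 0,"ay": 0,"az": 0}

```text
clock: 28.97
tcp_pos: [0.4976, -0.0451, 0.3022]
orientation: [-2.097, -2.338, 0.001]
contact_force: [-0.2, 1.2, -2.1]
grip_width: 0.0578
gripper_force: 43.5
```

```bash
python3 p.py 0.5108 -0.0432 0.25 96.5 1
python3 - <<'E'
from h import *
look('side')
print(world('side',r.tip_of('bottle','side')[0]['location']),r.get_obs()['tcp_pos'])
E
```

```text
tilt [-1.e-03 -2.e-04 -1.e+00] d [ 0.0132  0.0019 -0.0522] turn -0.29
tx 0.0004 ty 0.0134 tz 0.0522 az -0.29
[ 0.49428586 -0.0398629   0.08196198] [ 0.49744755 -0.0424221   0.30253045]
```

>>> arm_command:
  plan:
    - {"claw": 1,"tx": 0,"ty": 0.007,"tz": 0,"ax": 0,"ay": 0,"az": -0.3}
    - {"claw": 1,"tx": -0.001,"ty": 0.007,"tz": 0.005,"ax": 0,"ay": 0,"az": 0}
    - {"claw": 1,"tx": 0,"ty": 0,"tz": 0.012,"ax": 0,"ay": 0,"az": 0}
    - {"claw": 1,"tx": 0,"ty": 0,"tz": 0.014,"ax": 0,"ay": 0,"az": 0}
    - {"claw": 1,"tx": 0,"ty": 0,"tz": 0.014,"ax": 0,"ay": 0,"az": 0}
    - {"claw": 1,"tx": 0,"ty": 0,"tz": 0.008,"ax": 0,"ay": 0,"az": 0}
    - {"claw": 1,"tx": 0,"ty": 0,"tz": 0.004,"ax": 0,"ay": 0,"az": 0}
    - {"claw": 1,"tx": 0,"ty": 0,"tz": 0,"ax": 0,"ay": 0,"az": 0}
    - {"claw": 1,"tx": 0,"ty": 0,"tz": 0,"ax": 0,"ay": 0,"az": 0}
    - {"claw": 1,"tx": 0,"ty": 0,"tz": 0,"ax": 0,"ay": 0,"az": 0}

```text
clock: 29.9
tcp_pos: [0.5121, -0.0427, 0.2462]
orientation: [2.086, 2.348, 0.001]
contact_force: [-0.7, 0.3, -1.0]
grip_width: 0.058
gripper_force: 43.5
```

```bash
python3 p.py 0.5112 -0.0440 0.231 96.5 1
python3 - <<'E'
from h import *
b=look('side')
print(world('side',r.tip_of('bottle','side')[0]['location']),r.get_obs()['tcp_pos'])
cv2.imwrite('pics/s9.png',cv2.resize(b[130:290,220:380],(560,560))[:,:,::-1])
E
```

```text
tilt [ 0.0011 -0.     -1.    ] d [-0.0009 -0.0013 -0.0152] turn 0.24
tx -0.0012 ty -0.0010 tz 0.0152 az 0.24
[ 0.50680231 -0.04158306  0.02561201] [ 0.51202786 -0.04281215  0.24633109]
```

View pics/s9.png

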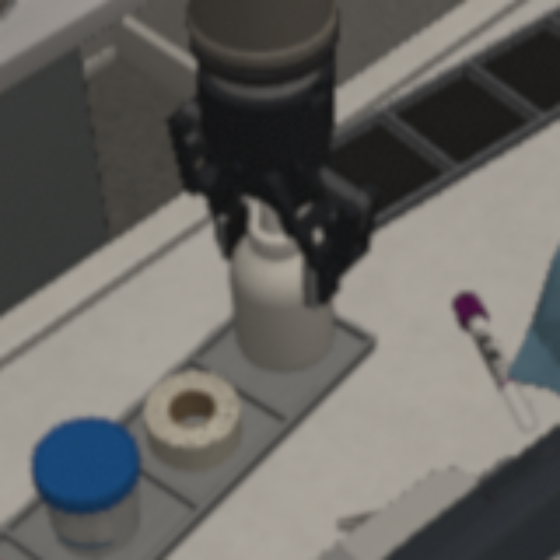

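The bottle hangs upright just above the leftmost compartment (crop 285,350), and the tape and cup are seated. Lowering the last 15 mm.

>>> arm_command:
  plan:
    - {"claw": 1,"tx": -0.001,"ty": 0,"tz": 0.004,"ax": 0,"ay": 0,"az": 0}
    - {"claw": 1,"tx": 0,"ty": 0,"tz": 0.004,"ax": 0,"ay": 0,"az": 0}
    - {"claw": 1,"tx": 0,"ty": 0,"tz": 0.003,"ax": 0,"ay": 0,"az": 0}
    - {"claw": 1,"tx": 0,"ty": 0,"tz": 0.002,"ax": 0,"ay": 0,"az": 0}
    - {"claw": 1,"tx": 0,"ty": 0,"tz": 0.001,"ax": 0,"ay": 0,"az": 0}
    - {"claw": 1,"tx": 0,"ty": 0,"tz": 0.001,"ax": 0,"ay": 0,"az": 0}
    - {"claw": 1,"tx": 0,"ty": 0,"tz": 0,"ax": 0,"ay": 0,"az": 0}
    - {"claw": 1,"tx": 0,"ty": 0,"tz": 0,"ax": 0,"ay": 0,"az": 0}
    - {"claw": 1,"tx": 0,"ty": 0,"tz": 0,"ax": 0,"ay": 0,"az": 0}
    - {"claw": 1,"tx": 0,"ty": 0,"tz": 0,"ax": 0,"ay": 0,"az": 0}

```text
clock: 30.83
tcp_pos: [0.5118, -0.0438, 0.2308]
orientation: [-2.087, -2.348, 0.0]
contact_force: [-1.3, 1.5, 0.0]
grip_width: 0.058
gripper_force: 43.7
```

>>> arm_command:
  plan:
    - {"claw": 1,"tx": 0,"ty": 0,"tz": 0.0005,"ax": 0,"ay": 0,"az": 0}
    - {"claw": 1,"tx": 0,"ty": 0,"tz": 0,"ax": 0,"ay": 0,"az": 0}
    - {"claw": 0.3,"tx": 0,"ty": 0,"tz": 0,"ax": 0,"ay": 0,"az": 0}
    - {"claw": 0.2,"tx": 0,"ty": 0,"tz": 0,"ax": 0,"ay": 0,"az": 0}
    - {"claw": 0.1,"tx": 0,"ty": 0,"tz": 0,"ax": 0,"ay": 0,"az": 0}
    - {"claw": 0,"tx": 0,"ty": 0,"tz": 0,"ax": 0,"ay": 0,"az": 0}
    - {"claw": 0,"tx": 0,"ty": 0,"tz": 0,"ax": 0,"ay": 0,"az": 0}
    - {"claw": 0,"tx": 0,"ty": 0,"tz": -0.01,"ax": 0,"ay": 0,"az": 0}
    - {"claw": 0,"tx": 0,"ty": 0,"tz": -0.02,"ax": 0,"ay": 0,"az": 0}
    - {"claw": 0,"tx": 0,"ty": 0,"tz": -0.03,"ax": 0,"ay": 0,"az": 0}

```text
clock: 31.67
tcp_pos: [0.5109, -0.0439, 0.2896]
orientation: [-2.084, -2.346, 0.004]
contact_force: [0.1, -0.8, 0.6]
grip_width: 0.0856
gripper_force: 0.0
```

>>> arm_command:
  plan:
    - {"claw": 0,"tx": 0,"ty": 0,"tz": -0.03,"ax": 0,"ay": 0,"az": 0}
    - {"claw": 0,"tx": 0,"ty": 0,"tz": -0.03,"ax": 0,"ay": 0,"az": 0}
    - {"claw": 0,"tx": 0.02,"ty": 0,"tz": -0.03,"ax": 0,"ay": 0,"az": 0}
    - {"claw": 0,"tx": 0.03,"ty": 0,"tz": 0,"ax": 0,"ay": 0,"az": 0}
    - {"claw": 0,"tx": 0.03,"ty": 0,"tz": 0,"ax": 0,"ay": 0,"az": 0}
    - {"claw": 0,"tx": 0.03,"ty": 0,"tz": 0,"ax": 0,"ay": 0,"az": 0}
    - {"claw": 0,"tx": 0.02,"ty": 0,"tz": 0,"ax": 0,"ay": 0,"az": 0}
    - {"claw": 0,"tx": 0,"ty": 0,"tz": 0,"ax": 0,"ay": 0,"az": 0}
    - {"claw": 0,"tx": 0,"ty": 0,"tz": 0,"ax": 0,"ay": 0,"az": 0}
    - {"claw": 0,"tx": 0,"ty": 0,"tz": 0,"ax": 0,"ay": 0,"az": 0}

```text
clock: 32.5
tcp_pos: [0.4966, 0.0846, 0.3805]
orientation: [2.087, 2.347, -0.001]
contact_force: [1.2, 0.2, 0.4]
grip_width: 0.0854
gripper_force: 0.0
```

Run:
```python
from h import *
a=look('top'); b=look('side')
for t in ('bottle','tape','cup','vial'): print(t,[(round(d['confidence'],2),world('side',d['location']).round(3).tolist()) for d in r.tip_of(t,'side')[:2]])
o=np.zeros((600,800,3),np.uint8);o[:200,:640]=cv2.resize(a[150:250,160:480],(640,200));o[200:600,:480]=cv2.resize(b[130:330,140:380],(480,400));cv2.imwrite('pics/f.png',o[:,:,::-1])
```

```text
bottle [(0.79, [0.511, -0.041, 0.009])]
tape [(0.77, [0.516, -0.122, 0.004])]
cup [(0.97, [0.527, -0.21, 0.007])]
vial [(0.63, [0.535, -0.283, 0.0]), (0.2, [0.44, 0.117, 0.007])]
```

View pics/f.png

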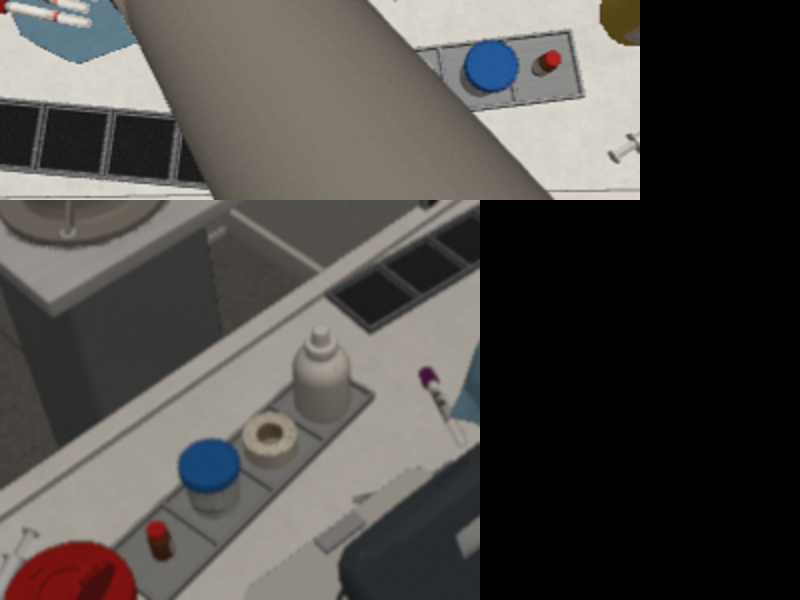

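From left to right, the metal rack now holds bottle (322,385), tape (270,438), cup (210,475) and vial (160,540), all upright or flat. The grey rack is empty, so I'm handing in.

```bash
python3 -c "
from bench import r
print(r.hand_in())"
```

```text
the job is handed in; nothing more can be done
None
```

The job is handed in: the metal rack holds bottle, tape, cup and vial from left to right, the reverse of the grey rack, each upright or flat in the last picture, and the clock was about 33 s.

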